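Pack the welding kit into the tool case

ROBOT

A 6-joint arm with a two-finger parallel gripper is mounted at the origin on the work surface. World frame = base frame: x ahead of the robot, y to its left, z up, the work surface at z = 0. Lengths are in m, angles in rad, forces in N, time in s.
With the tool pointing down it reaches from about 0.325 to 0.775 m from the base axis. Payload 5.5 kg.
Tool frame: the origin (TCP) lies on the centre line of the jaws, within the pads' length; the fingertips stand 8 mm ahead of it and the grasp point (between the pads) lies 11 mm behind it; z points along the fingers, y is the line along which they close (so a half turn about z gives the same grasp; the last joint's range is limited). The gripper opens to 85 mm and grips with 20 to 120 N. Pads are 22 mm wide; open, the fingers measure 114 mm over their backs; the gripper's body (76 mm by 85 mm) begins 54 mm behind the grasp point. The pads swing forward as they close: fully open they stand 13 mm farther back than shut.
Start: joints at [1.237, 0.091, 1.231, -0, 1.82, -0.057], TCP at [0.164, 0.577, 0.239] pointing down, gripper open.
Joint ranges: [-2.87, 2.87], [-0.86, 2.18], [0.17, 2.46], [-1.51, 4.65], [0.06, 2.69], [-2.65, 2.65]. Speed limits (rad/s): [2.57, 2.57, 3.01, 3.14, 3.14, 3.14].

INTERFACE

Orientations are given as a unit quaternion [w, x, y, z].
In Python, from plant import arm gives the robot as it stands.
- The arm moves only by the tool arm_command, never from a script. Its argument "increments" is a list of rows, each a list of 7 numbers: the shift along the tool's x, y, z each as a share of 0.04 m, from -1 to 1, then the turn, a rotation vector about the tool's x, y, z each as a share of 0.1 rad, from -1 to 1, then the opening, from -1 (shut) to 1 (fully open). A call has 1 to 12 rows; each row shifts and turns the commanded pose from where the row before left it, along the tool's axes as they then stand; what a row does not reach is not made up. A row lasts 1/10 s, in which the tool goes at most 50 mm and 8.59 degrees, less where a joint would pass 70% of its speed; a pose out of reach is approached as far as the arm can. A call with a number of a shift or a turn outside -1 to 1 is refused whole. A call with a gripper value outside its range is refused whole. The fingers move at their own pace and stop on an object; "squeeze" is the grip in N (left out, the last holds). Time passes only in rows, so rows that do not move let the fingers close. It gives the time, the measured TCP pose, the force, the opening and the grip force at its end, in the units of the state.
- arm.get_state(): the state, without advancing time (a new reading comes with each control period).
- arm.read_camera(name): name is "scene" or "top" or "wrist"; returns (picture, depth): 480x640x3 uint8, red, green, blue; 480x640 float32, m along the optical axis (not along the pixel's ray), 0 where there is no reading.
- arm.get_calibration(name): a dict with "fx", "fy", "cx", "cy" (pixels), "world_from_camera" (4x4, takes a point from camera to world coordinates); the wrist camera has in their place "mount" (4x4, takes a point from camera to tool coordinates, whose origin is the TCP and whose axes are the flange's). Camera axes: x right, y down, z forward; pixel columns grow to the right and rows downward; lengths in m; the calibration is good to about 2 mm. A picture is of the moment at which its call begins: read the wrist's pose just before it. get_calibration takes no time and is no camera call.
- arm.job_done(): hands the job in; it is judged then, once.
The state is a dict: "t": time; "joint_positions": joint angles; "qvel": joint speeds; "effort": joint torques, N m; "tool_pos": TCP position; "ee_rot": TCP orientation; "force": force on the tool from outside, world axes, zero at the start; "torque": the same for the moment, N m; "width": finger opening in m; "grasp_force": force on a finger pad.
Only numpy, scipy, OpenCV 4.12 (cv2) and the standard library are available. Lean on these libraries where they do the work, as an engineer would, in place of code of your own. Each camera call takes 0.05 s, during which the arm holds its last target. There are 200 camera calls.

TASK

First take the square tube offcut off the lid of the blue tool case and lay it flat in the aluminium offcut tray; then swing both hasps off the lid and forward past upright, and open the lid until it stands about upright. Put whatever welding kit lies on the bench beside the case (magnetic square, wire brush, yellow electrode box, die grinder; some may be missing) inside the case, then shut the lid fully and swing both hasps back flat over their staples. Never lift the lid while a hasp is still over it, nor fold a hasp down while the lid is open, and leave the pipe, the grinding wheel and the spray can where they are.

Things in the scene. Friction and masses are not known exactly. Their poses are not given: they have to be found in the camera images.
- case: blue steel tool case, fixed to the bench (all sizes in mm): 200 deep in its x, 330 wide in its y; origin at the centre of its underside, x points away from the robot (from the hasps to the lid's hinge). Walls and floor 4 thick, rim at z = 75; inside 192 x 322 and 71 deep. Lid on top 18 thick, so the closed lid's top is at z = 93
- lid (a joint): the case's lid, rad: 0 closed, grows as it opens, stop at 1.75 (leaning back a little), 1.57 upright. Hinged along y at the rear rim, on point lid_hinge. Stiff hinge: it stays where it is left and takes about 4 to 7 N at the handle to move
- lid_hinge (a point): point on the lid's hinge axis (parallel to the case's y), in the middle of the rear rim, at case x = +100, z = 75. It is part of the case and has its axes
- lid_handle (a point): middle of the lid's pull handle: a steel bar 11 in diameter, 90 long parallel to the case's y, standing 35 ahead of the lid's front edge on two stems 76 apart (about 29 clear between bar and lid; with the lid shut it lies at case x = -135, z = 84). It swings with the lid about lid_hinge and can be pinched from above at every lid angle
- hasp_left (a joint): the left (+y) hasp, rad: 0 = folded over onto the lid with its slot over the staple, grows as it swings up and forward off the lid towards the robot: 1.57 upright, stop at 2.4. Steel strap 28 wide in y, 3.5 thick, 71 long, hinged along the case's y at hasp_left_hinge on the case's front wall. Stiff: stays where left, 1 to 2 N at its end moves it
- hasp_right (a joint): the right (-y) hasp, same as hasp_left, hinged at hasp_right_hinge. Each staple is a brass loop 14 high on the lid, 39 from the hasp hinge
- hasp_left_lip (a point): middle of the turned-up lip at the free end of hasp_left: a steel tab 28 wide in y, 4 thick, 69 from the hinge along the strap, this point 8 above the strap's mid-plane. At joint 0 the lip stands upright on the lid, its edge 20 above the lid's top, and can be pinched from above by its two side edges (28 mm)
- hasp_left_hinge (a point): point on hasp_left's hinge axis, mid-strap, at case x = -106, y = +105, z = 96; part of the case, with its axes
- hasp_right_lip (a point): middle of the turned-up lip at the free end of hasp_right: a steel tab 28 wide in y, 4 thick, 69 from the hinge along the strap, this point 8 above the strap's mid-plane. At joint 0 the lip stands upright on the lid, its edge 20 above the lid's top, and can be pinched from above by its two side edges (28 mm)
- hasp_right_hinge (a point): point on hasp_right's hinge axis, mid-strap, at case x = -106, y = -105, z = 96; part of the case, with its axes
- tray: open shallow aluminium offcut tray, fixed to the bench: 240 long in its x, 110 wide in its y, 35 high, walls and floor 3 thick; origin at the centre of its underside
- tube: square steel tube offcut, origin at its centre, 25 x 25 in section and 170 long in its x, about 0.25 kg; starts lying on the closed lid
- magnet: magnetic welding square, a red flat arrow-shaped block (pointing along +x) with steel edges, 112 long in x, 50 wide in y, 22 high. Origin at its middle (half its height, on its centre line); 0.13 to 0.5 kg. May be absent
- wirebrush: wire brush lying bristles down, pale wooden back 130 x 34 x 18 on dark wire bristles 105 x 28 x 18, 36 high in all, long in x. Origin at its middle (half its height, on its centre line); 0.13 to 0.5 kg. May be absent
- electrodes: flat yellow plastic box of welding electrodes with a black end cap, 130 long in x, 44 wide in y, 26 high. Origin at its middle (half its height, on its centre line); 0.13 to 0.5 kg. May be absent
- grinder: small die grinder, a rounded aluminium body 85 long, 38 wide and 38 high with black rubber rear end and orange lever on top, dark nose and collet ahead of it along +x; 131 long in all, the body spans x -63 to +22 from the origin. Origin at its middle (half its height, on its centre line); 0.13 to 0.5 kg. May be absent
- pipe: bystander: upright steel pipe, diameter 64, 130 high; origin at the centre of its underside
- disc: bystander: black grinding wheel lying flat, diameter 110, 22 high; origin at the centre of its underside
- spray: bystander: yellow spray can with red cap, diameter 56, 150 high; origin at the centre of its underside
There are look-alikes about, which are no part of the job. There is more than one size of the magnet; the job needs the smaller. What is shaped like the electrodes but green is not meant.

How it is judged:
On the way, in this order (a step that is already met when the one before it is completed fails the run):
1. the offcut lies flat in the tray (x of tube in the frame of tray between -0.06 and 0.06 m and y of tube in the frame of tray between -0.045 and 0.045 m and z of tube in the frame of tray below 0.026 m), for 0.2 s.
2. both hasps are swung off the lid (over 1.5 rad) with the lid shut (value of joint each of hasp_left, hasp_right above 1.5 rad and value of joint lid below 0.04 rad), for 0.2 s.
3. the lid is open, over 1.25 rad (value of joint lid above 1.25 rad), for 0.2 s.
4. all the kit that is there lies inside the case (x of magnet in the frame of case between -0.09 and 0.09 m and y of magnet in the frame of case between -0.155 and 0.155 m and z of each of magnet, wirebrush, electrodes, grinder in the frame of case below 0.06 m and x of wirebrush in the frame of case between -0.09 and 0.09 m and y of wirebrush in the frame of case between -0.155 and 0.155 m and x of electrodes in the frame of case between -0.09 and 0.09 m and y of electrodes in the frame of case between -0.155 and 0.155 m and x of grinder in the frame of case between -0.09 and 0.09 m and y of grinder in the frame of case between -0.155 and 0.155 m), for 0.2 s.
5. the lid is shut (under 0.04 rad) (value of joint lid below 0.04 rad), for 0.2 s.
6. both hasps lie over their staples (under 0.1 rad) (value of joint each of hasp_left, hasp_right below 0.1 rad), for 0.2 s.
At the end, for the whole second after the job is handed in: The offcut lies flat in the tray (its centre under 26 mm above the tray's underside, within 60 mm along and 45 mm across of the tray's middle); all kit present lies inside the case, at rest; the lid is shut (under 0.04 rad) and both hasps are folded over their staples (under 0.1 rad) (all of step 1 and all of step 4 and all of step 6 and value of joint lid below 0.04 rad and linear speed of each of tube, magnet, wirebrush, electrodes, grinder below 0.02 m/s); the robot touches nothing.
It fails at once if the lid is open more than 0.15 rad while hasp_left is less than 1 rad off it (value of joint lid above 0.15 rad and value of joint hasp_left below 1 rad).
It fails at once if the lid is open more than 0.15 rad while hasp_right is less than 1 rad off it (value of joint lid above 0.15 rad and value of joint hasp_right below 1 rad).
It fails at once if the pipe is moved more than 30 mm (distance of pipe from where it was at the start of the episode above 0.03 m).
It fails at once if the disc is moved more than 30 mm (distance of disc from where it was at the start of the episode above 0.03 m).
It fails at once if the spray is moved more than 30 mm (distance of spray from where it was at the start of the episode above 0.03 m).
Of magnet, wirebrush, electrodes, grinder only 2 to 3 are there at a start; the rules pass over those that are not, and their reading is None.
At some moment in a run one of magnet, wirebrush, electrodes, grinder may be knocked a few centimetres aside while the robot is not near it.
Once in a run the grip may slacken for a moment while it holds something.
It also fails if it takes over 210 s, if anything falls off the work surface, if the arm or the gripper's body presses on something with over 40 N, if the wrist force passes 120 N, or if a joint passes its speed limit or range.

## Working session

There is one attempt and no reset: what is moved stays moved. The work goes in short steps, Python scripts to look and compute and a tool call to move; the robot and the scene stay as the last step left them, time stands still between calls to the robot, and variables do not carry over. Pictures are saved under pics/ and viewed, at most 14 in all, crops included, and the job is handed in when it is done.

Besides the shell and the picture viewer there is one more tool, called after "Request:" by a JSON object that holds its "method" and its "body", one argument or row to a line. arm_command: Moves the arm, as the interface text tells. Shift numbers are shares of 0.04 m and turn numbers shares of 0.1 rad, none past 1 either way. Its arguments: {"type":"object","properties":{"increments":{"type":"array","items":{"type":"array","items":{"type":"number"}}},"squeeze":{"type":"number"}},"required":["increments"]}

```bash
mkdir -p pics; ls
cat > h.py <<'E'
import numpy as np, cv2
from plant import arm
from scipy.spatial.transform import Rotation as R
def T(q,p):
    M=np.eye(4); M[:3,:3]=R.from_quat([q[1],q[2],q[3],q[0]]).as_matrix(); M[:3,3]=p; return M
def snap(name,fn):
    s=arm.get_state(); im,d=arm.read_camera(name); c=arm.get_calibration(name)
    W=c["world_from_camera"] if "world_from_camera" in c else T(s["ee_rot"],s["tool_pos"])@np.array(c["mount"])
    cv2.imwrite(f"pics/{fn}.png",im[:,:,::-1]); np.savez(f"pics/{fn}.npz",d=d,W=W,K=[c["fx"],c["fy"],c["cx"],c["cy"]],im=im)
def cloud(fn):
    z=np.load(f"pics/{fn}.npz"); d=z["d"]; fx,fy,cx,cy=z["K"]; v,u=np.mgrid[:480,:640]
    P=np.stack([(u-cx)/fx*d,(v-cy)/fy*d,d],-1)@z["W"][:3,:3].T+z["W"][:3,3]; P[d==0]=np.nan
    return P,z["im"]
def at(fn,u,v,r=1):
    P,_=cloud(fn); return np.nanmedian(P[v-r:v+r+1,u-r:u+r+1].reshape(-1,3),0)
E
python3 - <<'E'
from h import *
snap("top","top0"); snap("scene","sc0")
s=arm.get_state(); print(s["tool_pos"],s["ee_rot"],s["width"])
E
```

```text
pics
[0.16388245 0.57692575 0.23824656] [-1.72850418e-04  1.37951298e-01  9.90438591e-01 -8.97756370e-04] 0.08540996938450934
```

View pics/top0.png

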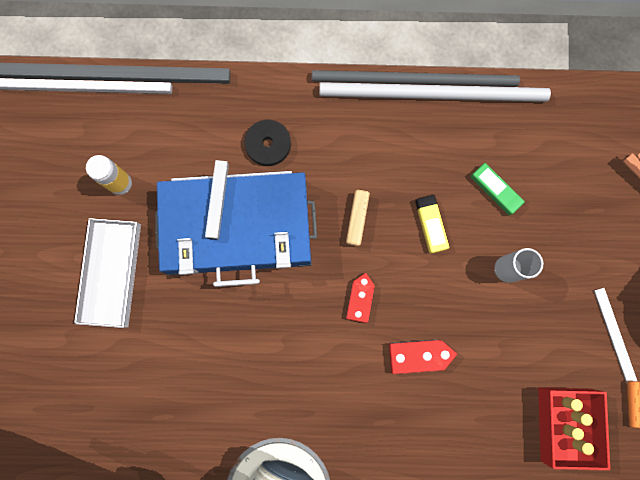

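View pics/sc0.png

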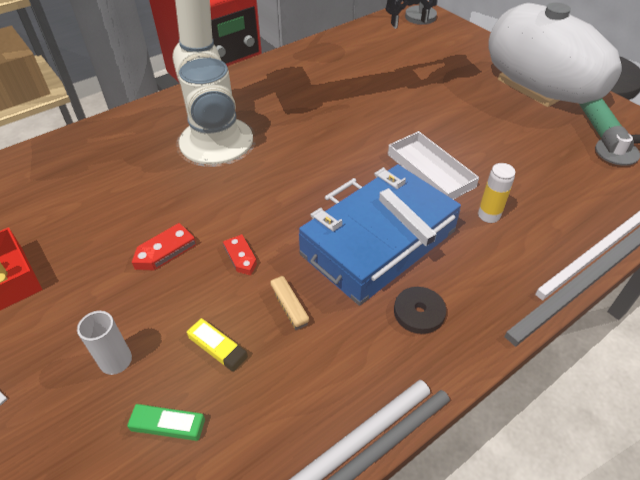

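Top view: the tube is at (216,200) and the case at (233,222), with hasps at (185,255) left and (282,250) right. The tray is at (108,273), the wire brush at (357,218), the yellow electrodes at (432,224) and the bystanders are clear. There are two magnets, at (361,299) and (422,357). The first is the smaller one and so the one meant. The green box at (498,189) is a look-alike, and I see no grinder.

```bash
cat > m.py <<'E'
from h import *
P,im=cloud("top0"); hsv=cv2.cvtColor(im,cv2.COLOR_RGB2HSV); z=P[...,2]
def rect(n,box,zl,zh,extra=None):
    m=np.zeros(z.shape,bool); x0,y0,x1,y1=box; m[y0:y1,x0:x1]=1; m&=(z>zl)&(z<zh)
    if extra is not None: m&=extra
    q=P[m]; r=cv2.minAreaRect((q[:,:2]*1000).astype(np.float32)); b=cv2.boxPoints(r)
    e=[b[1]-b[0],b[2]-b[1]]; e=max(e,key=np.linalg.norm); 
    print(n,len(q),"c",np.round(r[0],1),"size",np.round(r[1],1),"long ang",round(np.degrees(np.arctan2(e[1],e[0])),1),"z med",round(np.median(q[:,2]),4))
rect("lid",(150,165,312,280),.085,.1)
rect("tube",(195,150,240,245),.108,.13)
rect("tray",(70,210,145,335),.02,.05)
rect("brush",(340,180,375,252),.025,.05)
rect("elec",(410,190,455,258),.015,.04)
rect("mag",(340,265,382,330),.012,.04)
rect("bigmag",(380,330,465,380),.012,.04)
rect("handle",(210,262,265,295),.07,.1)
rect("disc",(240,115,295,170),.012,.04)
rect("pipe",(490,240,550,290),.12,.14)
rect("spray",(80,150,135,200),.13,.16)
for n,u,v in [("hl lip",184,238),("hr lip",281,234),("mag tip",365,276),("mag tail",358,319),("tube mid",217,200)]: print(n,at("top0",u,v).round(4))
w=cv2.resize(im[225:285,165:325],None,fx=5,fy=5,interpolation=cv2.INTER_CUBIC)
w2=cv2.resize(im[265:385,335:465],(325,300),interpolation=cv2.INTER_CUBIC)
o=np.zeros((600,800,3),np.uint8);o[:300,:800]=w;o[300:,:325]=w2
cv2.imwrite("pics/c0.png",o[:,:,::-1])
E
python3 m.py
```

```text
lid 12447 c [585.3 111.9] size [255.5 330.8] long ang -85.1 z med 0.0932
tube 958 c [632.1 146.3] size [ 26.7 171. ] long ang -4.7 z med 0.118
tray 892 c [475.1 400.9] size [112.8 240.4] long ang -3.0 z med 0.0315
brush 814 c [ 615.9 -167. ] size [ 34.4 131.1] long ang -9.2 z med 0.0355
elec 1095 c [ 607.9 -340.9] size [132.2  45.8] long ang 15.3 z med 0.0262
mag 979 c [ 433.5 -178. ] size [ 51.4 109.3] long ang -9.8 z med 0.0219
bigmag 1869 c [ 304.5 -318.1] size [ 69.1 147.2] long ang -84.4 z med 0.0294
handle 597 c [472.9  99.8] size [ 50.6 120.1] long ang -88.5 z med 0.0894
disc 1588 c [794.3  48.8] size [109.9 107.1] long ang 1.8 z med 0.022
pipe 262 c [ 508.2 -520. ] size [62.7 63.9] long ang -60.7 z med 0.1288
spray 574 c [688.1 393.2] size [54.3 53.2] long ang 15.3 z med 0.1489
hl lip [0.5444 0.2138 0.1135]
hr lip [0.5598 0.0051 0.1039]
mag tip [ 0.4802 -0.1859  0.0209]
mag tail [ 0.3823 -0.1706  0.0217]
tube mid [0.6295 0.1459 0.1165]
```

View pics/c0.png

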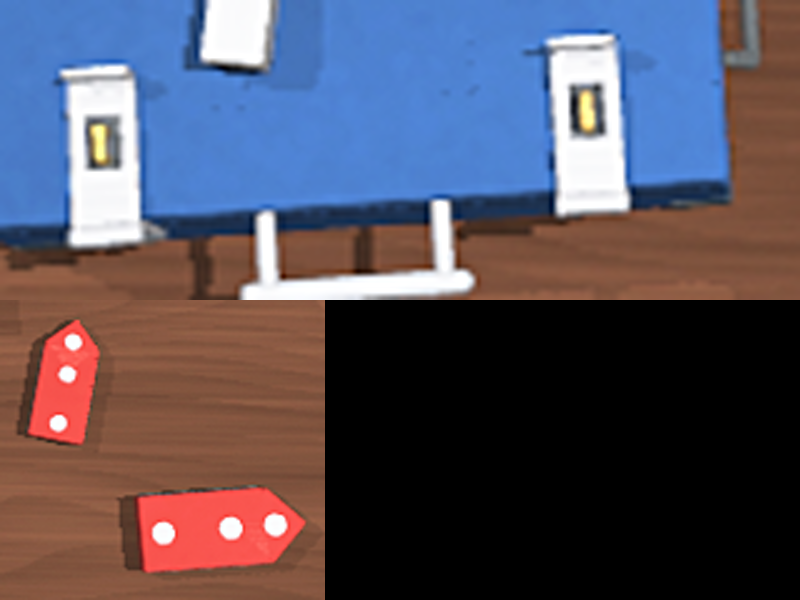

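The crop confirms the small magnet (109x51 mm) beside the larger one (147x69 mm). Next I fit the case frame and work out the first moves.

```bash
cat > case.py <<'E'
from h import *
P,im=cloud("top0"); hsv=cv2.cvtColor(im,cv2.COLOR_RGB2HSV); z=P[...,2]
m=(hsv[...,0]>100)&(hsv[...,0]<125)&(hsv[...,1]>120)&(z>.088)&(z<.1)
r=cv2.minAreaRect((P[m][:,:2]*1000).astype(np.float32)); print(r)
m=(z>.07)&(z<.1); m[:262]=0;m[295:]=0;m[:,:208]=0;m[:,266:]=0; m&=(P[...,0]<.462); q=P[m]
print("bar",q.mean(0),np.degrees(np.polyfit(q[:,1],q[:,0],1)[0]))
E
python3 case.py
cat >> h.py <<'E'
def go(wps,start=None):
    """each wp: x,y,z,yaw(deg, of tool y): print turn rows then xyz in new tool axes (shares)"""
    s=arm.get_state(); Rm=T(s["ee_rot"],s["tool_pos"])[:3,:3]
    p=np.array(s["tool_pos"]); yaw=np.degrees(np.arctan2(Rm[1,1],Rm[0,1]))
    if start is not None: p=np.array(start[:3]);yaw=start[3]
    print("now",p.round(4),"yaw",round(yaw,2))
    for w in wps:
        dy=(w[3]-yaw+90)%180-90; yaw=yaw+dy; t=np.radians(yaw)
        ex=np.array([np.cos(t+np.pi/2),np.sin(t+np.pi/2)]); ey=np.array([np.cos(t),np.sin(t)])
        d=np.array(w[:3])-p; p=np.array(w[:3])
        print(w,"turnz %.2f"%(-np.radians(dy)/.1),"dx %.2f dy %.2f dz %.2f"%(d[:2]@ex/.04,d[:2]@ey/.04,-d[2]/.04))
E
python3 - <<'E'
from h import *
go([(.632,.146,.2,85.3),(.632,.146,.104,85.3),(.632,.146,.2,85.3),(.475,.401,.2,87),(.475,.401,.027,87)])
E
```

```text
((588.4999389648438, 112.65455627441406), (199.50326538085938, 329.4538879394531), 5.106758117675781)
bar [0.4546912  0.10162405 0.08835842] -3.951508881553434
now [0.1639 0.5769 0.2382] yaw 74.14
(0.632, 0.146, 0.2, 85.3) turnz -1.95 dx -12.55 dy -9.78 dz 0.96
(0.632, 0.146, 0.104, 85.3) turnz -0.00 dx 0.00 dy 0.00 dz 2.40
(0.632, 0.146, 0.2, 85.3) turnz -0.00 dx 0.00 dy 0.00 dz -2.40
(0.475, 0.401, 0.2, 87) turnz -0.30 dx 4.25 dy 6.16 dz -0.00
(0.475, 0.401, 0.027, 87) turnz -0.00 dx 0.00 dy 0.00 dz 4.33
```

Request:
{"method": "arm_command", "body": {
  "increments": [
    [0,0,0,0,0,-1,1],
    [0,0,0,0,0,-0.95,1],
    [-1,-0.8,0,0,0,0,1],
    [-1,-0.8,0,0,0,0,1],
    [-1,-0.8,0,0,0,0,1],
    [-1,-0.8,0,0,0,0,1],
    [-1,-0.8,0,0,0,0,1],
    [-1,-0.8,0,0,0,0,1],
    [-1,-0.8,0,0,0,0,1],
    [-1,-0.8,0,0,0,0,1],
    [-1,-0.8,0,0,0,0,1],
    [-1,-0.8,0,0,0,0,1]
  ],
  "squeeze": 60
}}

```text
t: 1.3
tool_pos: [0.5286, 0.2322, 0.2388]
ee_rot: [-0.0, 0.041, 0.999, -0.0]
force: [0.3, 1.6, 0.1]
width: 0.0854
grasp_force: 0.0
```

Request:
{"method": "arm_command", "body": {
  "increments": [
    [-1,-0.8,0,0,0,0,1],
    [-1,-0.8,0.5,0,0,0,1],
    [-0.55,-0.18,0.46,0,0,0,1],
    [0,0,0,0,0,0,1],
    [0,0,0,0,0,0,1]
  ]
}}

```text
t: 1.8
tool_pos: [0.6187, 0.1585, 0.2013]
ee_rot: [-0.002, 0.041, 0.999, -0.0]
force: [-0.9, 0.1, 0.7]
width: 0.0853
grasp_force: 0.0
```

Run:
```python
from h import *
go([(.632,.146,.2,85.3),(.632,.146,.104,85.3)])
```

```text
now [0.6187 0.1585 0.2013] yaw 85.27
(0.632, 0.146, 0.2, 85.3) turnz -0.01 dx -0.36 dy -0.28 dz 0.03
(0.632, 0.146, 0.104, 85.3) turnz -0.00 dx 0.00 dy 0.00 dz 2.40
```

Request:
{"method": "arm_command", "body": {
  "increments": [
    [-0.36,-0.28,0,0,0,0,1],
    [0,0,0.8,0,0,0,1],
    [0,0,0.8,0,0,0,1],
    [0,0,0.8,0,0,0,1],
    [0,0,0,0,0,0,-1],
    [0,0,0,0,0,0,-1],
    [0,0,0,0,0,0,-1],
    [0,0,0,0,0,0,-1],
    [0,0,0,0,0,0,-1],
    [0,0,0,0,0,0,-1]
  ]
}}

```text
t: 2.8
tool_pos: [0.6338, 0.147, 0.1101]
ee_rot: [0.002, 0.041, 0.999, 0.001]
force: [-0.6, 1.5, 5.7]
width: 0.0235
grasp_force: 60.3
```

Request:
{"method": "arm_command", "body": {
  "increments": [
    [0,0,-0.8,0,0,0,-1],
    [0,0,-0.8,0,0,0,-1],
    [0,0,-0.8,0,0,0,-1],
    [0.5,0.8,0,0,0,-0.3,-1],
    [0.6,0.9,0,0,0,0,-1],
    [0.6,0.9,0,0,0,0,-1],
    [0.6,0.9,0,0,0,0,-1],
    [0.6,0.9,0,0,0,0,-1],
    [0.6,0.9,0,0,0,0,-1],
    [0.6,0.8,0,0,0,0,-1],
    [0,0,0,0,0,0,-1],
    [0,0,0,0,0,0,-1]
  ]
}}

```text
t: 4.0
tool_pos: [0.4819, 0.3998, 0.203]
ee_rot: [0.0, 0.025, 1.0, -0.0]
force: [0.6, -1.0, -1.9]
width: 0.0233
grasp_force: 59.6
```

Run:
```python
from h import *
print(arm.get_state()["width"],arm.get_state()["grasp_force"])
go([(.475,.401,.2,87),(.475,.401,.02,87)])
snap("wrist","w1")
```

```text
0.02328747871542325 59.56963062286377
now [0.4819 0.3998 0.203 ] yaw 87.15
(0.475, 0.401, 0.2, 87) turnz 0.03 dx 0.17 dy 0.02 dz 0.07
(0.475, 0.401, 0.02, 87) turnz -0.00 dx 0.00 dy 0.00 dz 4.50
```

Request:
{"method": "arm_command", "body": {
  "increments": [
    [0.17,0.02,0.9,0,0,0,-1],
    [0,0,0.9,0,0,0,-1],
    [0,0,0.9,0,0,0,-1],
    [0,0,0.9,0,0,0,-1],
    [0,0,0.5,0,0,0,-1],
    [0,0,0.25,0,0,0,-1],
    [0,0,0.1,0,0,0,-1],
    [0,0,0,0,0,0,-1]
  ]
}}

```text
t: 4.85
tool_pos: [0.4765, 0.3999, 0.0255]
ee_rot: [0.0, 0.026, 1.0, 0.0]
force: [-0.7, 0.8, -1.9]
width: 0.0236
grasp_force: 59.5
```

Request:
{"method": "arm_command", "body": {
  "increments": [
    [0,0,0.12,0,0,0,-1],
    [0,0,0,0,0,0,-1],
    [0,0,0,0,0,0,-0.1],
    [0,0,0,0,0,0,-0.1],
    [0,0,0,0,0,0,-0.1],
    [0,0,-0.8,0,0,0,-0.1],
    [0,0,-0.8,0,0,0,-0.1],
    [0,0,-1,0,0,0,1],
    [0,0,-1,0,0,0,1],
    [0,0,-0.6,0,0,0,1],
    [0,-0.9,0,0,0,0,1],
    [0,-0.9,0,0,0,0,1]
  ]
}}

```text
t: 6.05
tool_pos: [0.4722, 0.3284, 0.1896]
ee_rot: [0.001, 0.025, 1.0, 0.001]
force: [0.6, -0.8, -0.4]
width: 0.0854
grasp_force: 0.0
```

```bash
cat >> h.py <<'E'
C=np.array([.5885,.1126]); CY=np.radians(4.9)
def cw(x,y,z):
    return np.array([C[0]+x*np.cos(CY)-y*np.sin(CY),C[1]+x*np.sin(CY)+y*np.cos(CY),z])
E
python3 - <<'E'
from h import *
snap("top","top1"); P,im=cloud("top1"); z=P[...,2]
def rect(n,x0,y0,x1,y1,zl,zh):
    m=np.zeros(z.shape,bool); m[y0:y1,x0:x1]=1; m&=(z>zl)&(z<zh); m&=np.isfinite(z)
    q=P[m]; print(n,len(q),cv2.minAreaRect((q[:,:2]*1000).astype(np.float32)),np.median(q[:,2]))
rect("tube",70,210,145,335,.022,.032)
rect("lipL",165,225,205,250,.104,.13); rect("lipR",262,222,300,245,.104,.13)
for s,t in [("L",1),("R",-1)]: print(s,cw(-.037,.105*t,.11))
cv2.imwrite("pics/top1c.png",cv2.resize(im[150:340,60:320],(780,570))[:,:,::-1])
E
```

```text
tube 544 ((475.02813720703125, 401.0989685058594), (112.31619262695312, 240.1925048828125), 86.04198455810547) 0.02724425102181749
lipL 35 ((542.4952392578125, 212.41757202148438), (6.656309127807617, 26.631898880004883), 12.96241283416748) 0.11239095955000544
lipR 52 ((550.0924072265625, 3.1712770462036133), (26.850200653076172, 26.201303482055664), 6.057428359985352) 0.11184970996653953
L [0.54266645 0.21405583 0.11      ]
R [0.560604   0.00482332 0.11      ]
```

View pics/top1c.png

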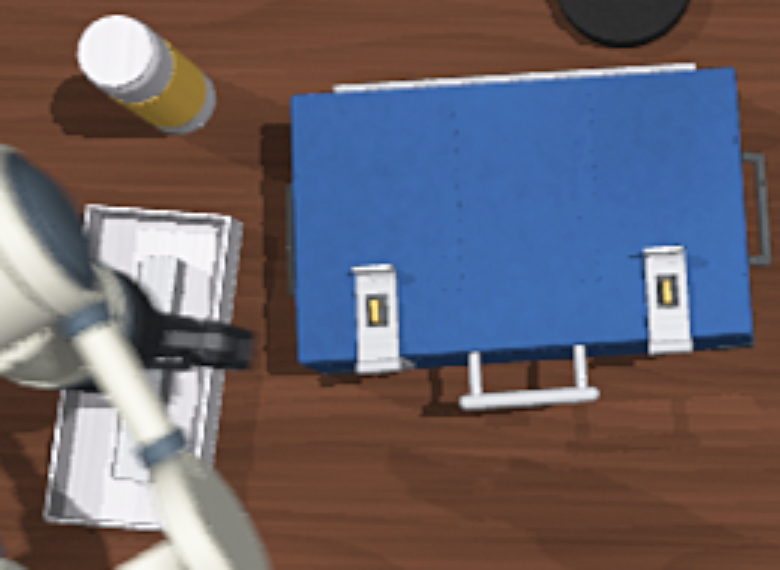

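Top view: the tube lies flat in the tray at crop (150,370), and the lid is clear. Both hasps are down at crop (375,310) and (667,290). Next is the left hasp.

Run:
```python
from h import *
go([(.5425,.2135,.185,94.9),(.5425,.2135,.105,94.9)])
```

```text
now [0.4723 0.3233 0.1892] yaw 86.93
(0.5425, 0.2135, 0.185, 94.9) turnz -1.39 dx -1.51 dy -2.88 dz 0.10
(0.5425, 0.2135, 0.105, 94.9) turnz -0.00 dx 0.00 dy 0.00 dz 2.00
```

Request:
{"method": "arm_command", "body": {
  "increments": [
    [0,0,0,0,0,-0.7,1],
    [0,0,0,0,0,-0.69,1],
    [-0.5,-0.9,0,0,0,0,1],
    [-0.5,-0.9,0,0,0,0,1],
    [-0.4,-0.8,0,0,0,0,1],
    [-0.11,-0.28,0,0,0,0,1],
    [0,0,0.8,0,0,0,1],
    [0,0,0.6,0,0,0,1],
    [0,0,0,0,0,0,1]
  ],
  "squeeze": 30
}}

```text
t: 7.0
tool_pos: [0.5401, 0.2185, 0.1277]
ee_rot: [-0.003, -0.044, 0.999, -0.001]
force: [-0.4, 1.2, 0.2]
width: 0.0858
grasp_force: 0.0
```

Run:
```python
from h import *
go([(.5425,.2135,.105,94.9)])
snap("wrist","w2")
```

```text
now [0.5401 0.2185 0.1277] yaw 95.0
(0.5425, 0.2135, 0.105, 94.9) turnz 0.02 dx -0.05 dy -0.13 dz 0.57
```

View pics/w2.png

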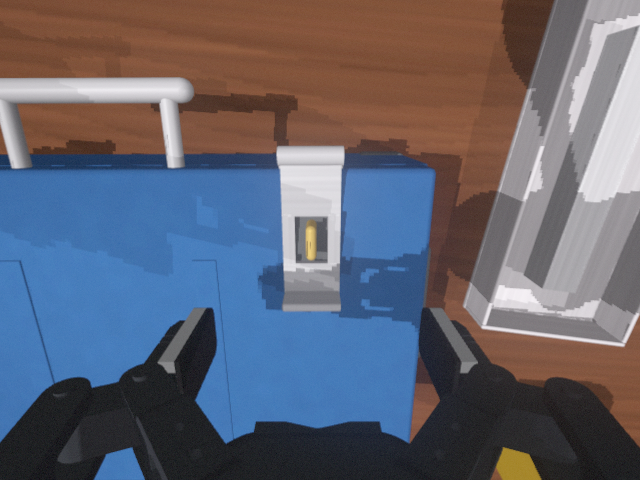

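Wrist view: the lip is at (312,303), nearly centred between the fingers at (216..420). I descend, pinch, and follow the arc.

Request:
{"method": "arm_command", "body": {
  "increments": [
    [-0.05,-0.13,0.3,0,0,0,1],
    [0,0,0.25,0,0,0,1],
    [0,0,0,0,0,0,1],
    [0,0,0,0,0,0,-1],
    [0,0,0,0,0,0,-1],
    [0,0,0,0,0,0,-1],
    [0,0,0,0,0,0,-1],
    [0,0,0,0,0,0,-1],
    [0,0,0,0,0,0,-1]
  ]
}}

```text
t: 7.95
tool_pos: [0.5448, 0.2156, 0.1106]
ee_rot: [0.001, -0.044, 0.999, 0.002]
force: [-0.2, 5.0, 0.1]
width: 0.0262
grasp_force: 29.5
```

Request:
{"method": "arm_command", "body": {
  "increments": [
    [0.1,0,-0.42,0,0,0,-1],
    [0.21,0,-0.38,0,0,0,-1],
    [0.29,0,-0.32,0,0,0,-1],
    [0.36,0,-0.24,0,0,0,-1],
    [0.41,0,-0.14,0,0,0,-1],
    [0.43,0,-0.04,0,0,0,-1],
    [0.43,0,0.07,0,0,0,-1],
    [0.32,0,0.14,0,0,0,-1],
    [0,0,0,0,0,0,-1],
    [0,0,0,0,0,0,-1]
  ]
}}

```text
t: 8.95
tool_pos: [0.4427, 0.2064, 0.1655]
ee_rot: [0.001, -0.044, 0.999, 0.002]
force: [-3.4, 3.6, 7.7]
width: 0.0267
grasp_force: 22.4
```

Run:
```python
from h import *
snap("wrist","w3");snap("scene","sc3")
a=cv2.imread("pics/w3.png");b=cv2.imread("pics/sc3.png")[120:320,260:500]
o=np.zeros((360,800,3),np.uint8);o[:300,:400]=cv2.resize(a,(400,300));o[:333,400:]=cv2.resize(b,(400,333));cv2.imwrite("pics/v3.png",o)
```

```text
(no output)
```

View pics/v3.png

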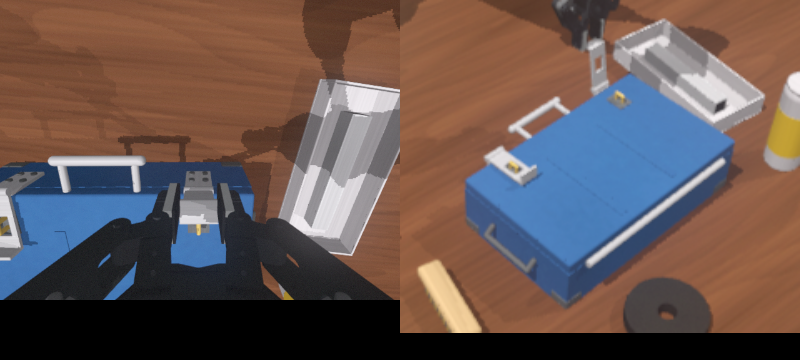

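The left hasp now stands up, leaning forward. I release it and go to the right one.

Request:
{"method": "arm_command", "body": {
  "increments": [
    [0,0,0,0,0,0,1],
    [0,0,0,0,0,0,1],
    [0,0,0,0,0,0,1],
    [0,0,0,0,0,0,1],
    [0,0,-0.8,0,0,0,1],
    [0,0,-0.8,0,0,0,1],
    [-0.5,-0.87,0,0,0,0,1],
    [-0.5,-0.88,0,0,0,0,1],
    [-0.5,-0.88,0,0,0,0,1],
    [-0.5,-0.88,0,0,0,0,1],
    [-0.5,-0.88,0,0,0,0,1],
    [-0.4,-0.85,0,0,0,0,1]
  ]
}}

```text
t: 10.25
tool_pos: [0.5777, 0.0044, 0.2265]
ee_rot: [-0.0, -0.043, 0.999, -0.0]
force: [1.2, 0.6, 0.4]
width: 0.0853
grasp_force: 0.0
```

Run:
```python
from h import *
go([(.5615,.0055,.185,94.9),(.5615,.0055,.105,94.9)])
```

```text
now [0.5777 0.0044 0.2265] yaw 94.97
(0.5615, 0.0055, 0.185, 94.9) turnz 0.01 dx 0.40 dy 0.06 dz 1.04
(0.5615, 0.0055, 0.105, 94.9) turnz -0.00 dx 0.00 dy 0.00 dz 2.00
```

Request:
{"method": "arm_command", "body": {
  "increments": [
    [0.4,0.06,0.8,0,0,0,1],
    [0,0,0.8,0,0,0,1],
    [0,0,0.8,0,0,0,1],
    [0,0,0,0,0,0,1],
    [0,0,0,0,0,0,1]
  ]
}}

```text
t: 10.75
tool_pos: [0.5604, 0.0072, 0.1311]
ee_rot: [-0.001, -0.044, 0.999, 0.0]
force: [-0.1, -0.6, 0.4]
width: 0.0854
grasp_force: 0.0
```

Run:
```python
from h import *
snap("wrist","w4")
P,im=cloud("w4"); z=P[...,2]; m=(z>.106)&(z<.118)&(np.hypot(P[...,0]-.5606,P[...,1]-.0048)<.03)
print(m.sum(),np.nanmean(P[m],0),np.ptp(P[m],0))
go([(.5615,.0055,.105,94.9)])
```

```text
983 [0.55618924 0.00635568 0.11245097] [0.0320052  0.02770854 0.01131188]
now [0.5612 0.0072 0.1327] yaw 95.0
(0.5615, 0.0055, 0.105, 94.9) turnz 0.02 dx -0.00 dy -0.04 dz 0.69
```

Request:
{"method": "arm_command", "body": {
  "increments": [
    [0,-0.04,0.4,0,0,0,1],
    [0,0,0.3,0,0,0,1],
    [0,0,0,0,0,0,1],
    [0,0,0,0,0,0,-1],
    [0,0,0,0,0,0,-1],
    [0,0,0,0,0,0,-1],
    [0,0,0,0,0,0,-1],
    [0,0,0,0,0,0,-1],
    [0,0,0,0,0,0,-1]
  ]
}}

```text
t: 11.7
tool_pos: [0.5611, 0.0063, 0.1036]
ee_rot: [0.001, -0.044, 0.999, 0.001]
force: [1.5, 3.4, 1.3]
width: 0.0274
grasp_force: 32.1
```

Request:
{"method": "arm_command", "body": {
  "increments": [
    [0.1,0,-0.42,0,0,0,-1],
    [0.21,0,-0.38,0,0,0,-1],
    [0.29,0,-0.32,0,0,0,-1],
    [0.36,0,-0.24,0,0,0,-1],
    [0.41,0,-0.14,0,0,0,-1],
    [0.43,0,-0.04,0,0,0,-1],
    [0.43,0,0.07,0,0,0,-1],
    [0.32,0,0.14,0,0,0,-1],
    [0,0,0,0,0,0,-1],
    [0,0,0,0,0,0,-1]
  ]
}}

```text
t: 12.7
tool_pos: [0.4591, -0.003, 0.1585]
ee_rot: [0.001, -0.044, 0.999, 0.0]
force: [-3.5, 4.5, 7.1]
width: 0.0261
grasp_force: 29.8
```

Request:
{"method": "arm_command", "body": {
  "increments": [
    [0,0,0,0,0,0,1],
    [0,0,0,0,0,0,1],
    [0,0,0,0,0,0,1],
    [0,0,0,0,0,0,1],
    [0,0,-0.8,0,0,0,1],
    [0,0,-0.8,0,0,0,1],
    [0,0,0,0,0,0,1],
    [0,0,0,0,0,0,1]
  ]
}}

```text
t: 13.5
tool_pos: [0.4596, -0.0034, 0.2209]
ee_rot: [0.001, -0.044, 0.999, -0.0]
force: [0.3, -0.2, -0.1]
width: 0.0855
grasp_force: 0.0
```

Run:
```python
from h import *
snap("scene","sc5"); b=cv2.imread("pics/sc5.png")[120:320,240:500]
cv2.imwrite("pics/v5.png",cv2.resize(b,(780,600)))
h=cw(-.135,0,.084);print(h); go([(h[0],h[1],.2,4.9)])
go([(h[0],h[1],.2,94.9)])
```

```text
[0.45399339 0.10106872 0.084     ]
now [ 0.4591 -0.0034  0.2196] yaw 94.99
(np.float64(0.45399338501422765), np.float64(0.1010687153764554), 0.2, 4.9) turnz -15.69 dx -2.61 dy -0.10 dz 0.49
now [ 0.4591 -0.0034  0.2196] yaw 94.99
(np.float64(0.45399338501422765), np.float64(0.1010687153764554), 0.2, 94.9) turnz 0.02 dx -0.10 dy 2.61 dz 0.49
```

View pics/v5.png

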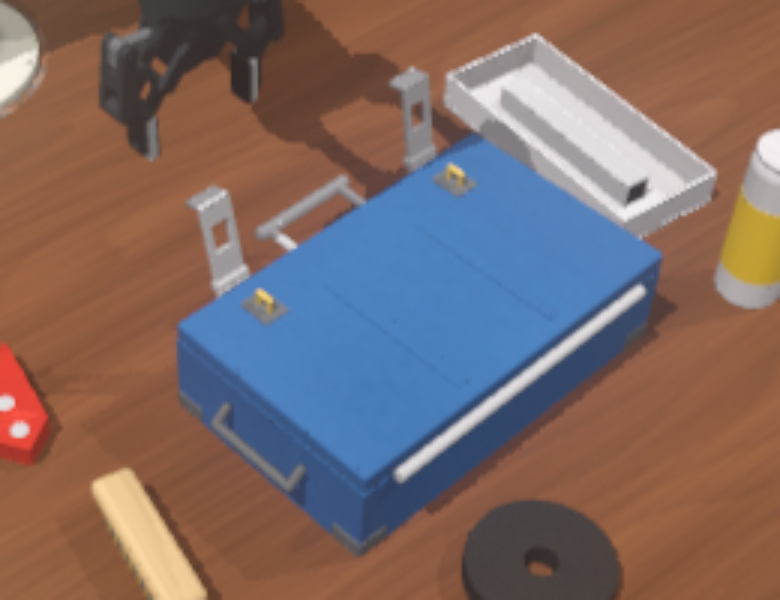

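Both hasps stand up, at crop (218,235) and (415,115). I turn the gripper by 90° and go to the handle.

Request:
{"method": "arm_command", "body": {
  "increments": [
    [-0.1,0.9,0,0,0,0,-0.4],
    [0,0.9,0,0,0,0,-0.4],
    [0,0.81,0,0,0,0,-0.4],
    [0,0,0,0,0,1,-0.4],
    [0,0,0,0,0,1,-0.4],
    [0,0,0,0,0,1,-0.4],
    [0,0,0,0,0,1,-0.4],
    [0,0,0,0,0,1,-0.4],
    [0,0,0,0,0,1,-0.4],
    [0,0,0,0,0,1,-0.4],
    [0,0,0,0,0,1,-0.4],
    [0,0,0,0,0,1,-0.4]
  ]
}}

```text
t: 14.75
tool_pos: [0.4535, 0.101, 0.2183]
ee_rot: [-0.001, 0.397, 0.918, -0.001]
force: [-0.4, 0.1, 0.5]
width: 0.0256
grasp_force: 0.0
```

Request:
{"method": "arm_command", "body": {
  "increments": [
    [0,0,0,0,0,1,-0.4],
    [0,0,0,0,0,1,-0.4],
    [0,0,0,0,0,1,-0.4],
    [0,0,0,0,0,1,-0.4],
    [0,0,0,0,0,1,-0.4],
    [0,0,0,0,0,1,-0.4],
    [0,0,0,0,0,0.7,-0.4],
    [0,0,0,0,0,0,-0.4],
    [0,0,0,0,0,0,-0.4]
  ]
}}

```text
t: 15.65
tool_pos: [0.4537, 0.101, 0.2191]
ee_rot: [-0.001, 0.675, 0.738, -0.001]
force: [-0.1, 0.1, -0.2]
width: 0.0255
grasp_force: 0.0
```

Run:
```python
from h import *
s=arm.get_state(); print(s["width"],s["joint_positions"][5])
snap("wrist","w6"); P,im=cloud("w6"); z=P[...,2]
q=(P[...,:2]-C)@np.array([[np.cos(CY),-np.sin(CY)],[np.sin(CY),np.cos(CY)]])
m=(z>.08)&(z<.1)&(q[...,0]<-.12)&(q[...,0]>-.15)&(abs(q[...,1])<.05); print(m.sum(),P[m].mean(0),q[m].mean(0),np.percentile(q[m][:,0],[2,98]))
m2=(z>.085)&(z<.1)&(q[...,0]>-.112)&(q[...,0]<-.08)&(abs(q[...,1])<.02);print(q[m2][:,0].min())
h=cw(-.135,0,.084); go([(h[0],h[1],.2,4.9),(h[0],h[1],.076,4.9)])
a=np.arange(0,1.51,.125);v=np.c_[-235*np.cos(a)+9*np.sin(a),235*np.sin(a)+9*np.cos(a)];d=np.diff(v,axis=0)/40
print(np.c_[d[:,0],-d[:,1]].round(2).tolist())
```

```text
0.025489898421843165 0.05595194489343508
1896 [0.45476823 0.10603573 0.08742068] [-0.13380372  0.00488268] [-0.14064764 -0.12126486]
-0.1004061380845634
now [0.4538 0.101  0.2194] yaw 5.14
(np.float64(0.45399338501422765), np.float64(0.1010687153764554), 0.2, 4.9) turnz 0.04 dx 0.00 dy 0.00 dz 0.48
(np.float64(0.45399338501422765), np.float64(0.1010687153764554), 0.076, 4.9) turnz -0.00 dx 0.00 dy 0.00 dz 3.10
[[0.07, -0.73], [0.16, -0.72], [0.25, -0.69], [0.34, -0.65], [0.42, -0.61], [0.49, -0.55], [0.55, -0.48], [0.61, -0.41], [0.65, -0.33], [0.69, -0.25], [0.72, -0.16], [0.73, -0.07]]
```

Request:
{"method": "arm_command", "body": {
  "increments": [
    [0,0,0.9,0,0,0,-0.4],
    [0,0,0.9,0,0,0,-0.4],
    [0,0,0.7,0,0,0,-0.4],
    [0,0,0.6,0,0,0,-0.4],
    [0,0,0.4,0,0,0,-0.4],
    [0,0,0.08,0,0,0,-0.4],
    [0,0,0,0,0,0,-1],
    [0,0,0,0,0,0,-1],
    [0,0,0,0,0,0,-1],
    [0,0,0,0,0,0,-1]
  ],
  "squeeze": 50
}}

```text
t: 16.7
tool_pos: [0.4546, 0.1011, 0.0775]
ee_rot: [0.0, 0.675, 0.738, 0.0]
force: [3.9, -0.4, -4.2]
width: 0.0089
grasp_force: 48.7
```

Request:
{"method": "arm_command", "body": {
  "increments": [
    [0,0.07,-0.73,0,0,0,-1],
    [0,0.16,-0.72,0,0,0,-1],
    [0,0.25,-0.69,0,0,0,-1],
    [0,0.34,-0.65,0,0,0,-1],
    [0,0.42,-0.61,0,0,0,-1],
    [0,0.49,-0.55,0,0,0,-1],
    [0,0,0,0,0,0,-1],
    [0,0,0,0,0,0,-1]
  ]
}}

```text
t: 17.5
tool_pos: [0.5226, 0.1073, 0.2373]
ee_rot: [0.0, 0.675, 0.738, 0.0]
force: [-4.5, -0.0, 6.1]
width: 0.0089
grasp_force: 52.5
```

```bash
cat >> h.py <<'E'
def lid():
    s=arm.get_state(); p=np.array(s["tool_pos"]); d=(p[:2]-C)@np.array([np.cos(CY),np.sin(CY)])
    r=np.array([d-.1,p[2]+.008-.075]); print("rel",r.round(4),"R",np.hypot(*r).round(4),"ang",np.arctan2(r[1],-r[0])-.038, "w",s["width"],"f",s["grasp_force"])
    return s,p
E
python3 -c "
from h import *
lid()"
```

```text
rel [-0.1661  0.1703] R 0.2379 ang 0.7598116803336638 w 0.008921259364872494 f 52.51727342605591
```

Request:
{"method": "arm_command", "body": {
  "increments": [
    [0,0.55,-0.48,0,0,0,-1],
    [0,0.61,-0.41,0,0,0,-1],
    [0,0.65,-0.33,0,0,0,-1],
    [0,0.69,-0.25,0,0,0,-1],
    [0,0.72,-0.16,0,0,0,-1],
    [0,0.73,-0.07,0,0,0,-1],
    [0,0,0,0,0,0,-1],
    [0,0,0,0,0,0,-1]
  ]
}}

```text
t: 18.3
tool_pos: [0.6819, 0.1217, 0.3069]
ee_rot: [0.003, 0.675, 0.738, 0.003]
force: [3.4, 1.4, 9.0]
width: 0.0093
grasp_force: 54.7
```

```bash
python3 -c "
from h import *
lid()"
```

```text
rel [-0.0062  0.2399] R 0.2399 ang 1.5070736585057394 w 0.009256566495050068 f 54.721943736076355
```

Request:
{"method": "arm_command", "body": {
  "increments": [
    [0,0,0,0,0,0,-0.3],
    [0,0,0,0,0,0,-0.3],
    [0,0,-0.5,0,0,0,-0.3],
    [0,0,-0.7,0,0,0,-0.3],
    [0,-0.5,0,0,0,0,0],
    [-0.7,-0.9,0,0,0,-1,1],
    [-0.7,-0.9,0,0,0,-1,1],
    [-0.8,-0.8,0,0,0,-1,1],
    [-0.8,-0.8,0,0,0,-1,1],
    [-0.9,-0.7,0,0,0,-1,1],
    [-0.9,-0.6,0,0,0,-1,1],
    [-1,-0.4,0,0,0,-1,1]
  ]
}}

```text
t: 19.5
tool_pos: [0.5613, -0.1584, 0.3522]
ee_rot: [0.001, 0.38, 0.925, -0.0]
force: [0.2, 0.8, 0.5]
width: 0.0856
grasp_force: 0.0
```

```bash
cat >> h.py <<'E'
def rects(fn,L):
    P,im=cloud(fn); z=P[...,2]
    for n,b,zl,zh in L:
        x0,y0,x1,y1=b; m=np.zeros(z.shape,bool); m[y0:y1,x0:x1]=1; m&=(z>zl)&(z<zh)
        m=cv2.morphologyEx(m.astype(np.uint8),cv2.MORPH_OPEN,np.ones((3,3)))>0
        if m.sum()<9: print(n,"none"); continue
        q=P[m]; r=cv2.minAreaRect((q[:,:2]*1000).astype(np.float32)); b=cv2.boxPoints(r); e=max([b[1]-b[0],b[2]-b[1]],key=np.linalg.norm)
        print(n,len(q),np.round(r[0],1),np.round(r[1],1),"ang",round(np.degrees(np.arctan2(e[1],e[0])),1),round(np.median(q[:,2]),4))
KIT=[("brush",(325,165,385,262),.025,.05),("elec",(400,180,465,268),.015,.04),("mag",(325,260,385,332),.012,.04)]
E
python3 - <<'E'
from h import *
snap("top","top7"); rects("top7",KIT); go([(.4335,-.178,.15,80.2)])
cv2.imwrite("pics/top7c.png",cv2.imread("pics/top7.png")[130:400,60:540])
E
```

```text
brush 440 [ 592.8 -163.2] [33.7 83.5] ang -8.8 0.0357
elec 693 [ 592.6 -345.4] [100.6  46. ] ang 12.9 0.0262
mag none
now [ 0.5628 -0.1642  0.3493] yaw 45.37
(0.4335, -0.178, 0.15, 80.2) turnz -6.08 dx 3.13 dy -0.89 dz 4.98
```

View pics/top7c.png

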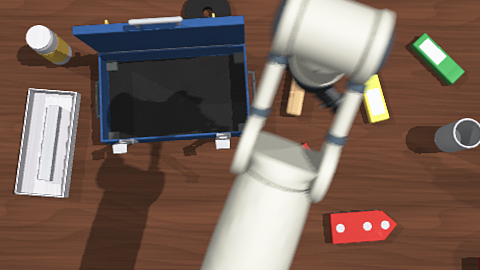

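The lid stands upright and the case is empty. The arm hides the kit, so I move over the magnet and measure with the wrist camera.

Request:
{"method": "arm_command", "body": {
  "increments": [
    [0,0,0.6,0,0,-1,1],
    [0,0,0.6,0,0,-1,1],
    [0,0,0.6,0,0,-1,1],
    [0,0,0.6,0,0,-1,1],
    [0,0,0.3,0,0,-1,1],
    [0,0,0.3,0,0,-1,1],
    [0.8,-0.3,0,0,0,-0.08,1],
    [0.8,-0.3,0,0,0,0,1],
    [0.8,-0.3,0,0,0,0,1],
    [0.7,0,0,0,0,0,1],
    [0,0,0,0,0,0,1],
    [0,0,0,0,0,0,1]
  ]
}}

```text
t: 20.75
tool_pos: [0.4344, -0.1701, 0.231]
ee_rot: [0.0, 0.088, 0.996, -0.0]
force: [0.4, 0.7, 0.0]
width: 0.0852
grasp_force: 0.0
```

Run:
```python
from h import *
snap("wrist","w8"); rects("w8",[("mag",(60,0,580,480),.015,.03)]); go([(.4335,-.178,.15,80.2)])
P,im=cloud("w8"); hsv=cv2.cvtColor(im,cv2.COLOR_RGB2HSV); m=((hsv[...,0]<6)|(hsv[...,0]>174))&(hsv[...,1]>140)&(P[...,2]>.014)&(P[...,2]<.035)
q=P[m]; print(m.sum(),cv2.minAreaRect((q[:,:2]*1000).astype(np.float32)),np.median(q[:,2]))
```

```text
mag 19671 [ 490.2 -218.9] [462.3 610. ] ang -83.6 0.0275
now [ 0.4348 -0.1702  0.2309] yaw 79.98
(0.4335, -0.178, 0.15, 80.2) turnz -0.04 dx -0.00 dy -0.20 dz 2.02
15634 ((351.8306884765625, -243.39915466308594), (280.42724609375, 128.4869842529297), 49.55830383300781) 0.02832712614591945
```

```bash
cat >> h.py <<'E'
def near(fn,x,y,r,zl,zh,hue=None):
    P,im=cloud(fn); m=(P[...,2]>zl)&(P[...,2]<zh)&(np.hypot(P[...,0]-x,P[...,1]-y)<r)
    if hue is not None:
        H=cv2.cvtColor(im,cv2.COLOR_RGB2HSV); hh=H[...,0].astype(int); m&=(abs((hh-hue+90)%180-90)<8)&(H[...,1]>90)
    q=P[m]; r=cv2.minAreaRect((q[:,:2]*1000).astype(np.float32)); b=cv2.boxPoints(r); e=max([b[1]-b[0],b[2]-b[1]],key=np.linalg.norm)
    print(len(q),np.round(r[0],1),np.round(r[1],1),"ang",round(np.degrees(np.arctan2(e[1],e[0])),1),round(np.median(q[:,2]),4))
E
python3 - <<'E'
from h import *
near("w8",.4335,-.178,.085,.016,.026,0)
near("w8",.616,-.167,.1,.025,.04)
E
```

```text
4466 [ 431.8 -175.6] [ 51.1 109.8] ang -9.8 0.0211
3088 [ 581.3 -192.8] [ 34.  129.8] ang -6.3 0.0348
```

Request:
{"method": "arm_command", "body": {
  "increments": [
    [0.05,-0.16,0.9,0,0,0,1],
    [0,0,0.9,0,0,0,1],
    [0,0,0.9,0,0,0,1],
    [0,0,0.9,0,0,0,1],
    [0,0,0.9,0,0,0,1],
    [0,0,0.5,0,0,0,1],
    [0,0,0.35,0,0,0,1],
    [0,0,0,0,0,0,-1],
    [0,0,0,0,0,0,-1],
    [0,0,0,0,0,0,-1],
    [0,0,0,0,0,0,-1],
    [0,0,0,0,0,0,-1]
  ],
  "squeeze": 60
}}

```text
t: 22.0
tool_pos: [0.4328, -0.1769, 0.0191]
ee_rot: [0.002, 0.087, 0.996, -0.001]
force: [0.8, 0.0, 6.4]
width: 0.0479
grasp_force: 63.8
```

Run:
```python
from h import *
s=arm.get_state(); print(s["width"],s["grasp_force"],s["force"])
p=s["tool_pos"]; w=[]
t=cw(-.01,-.095,.2); go([(p[0],p[1],.2,94.9),(*t.round(4),94.9),(t[0],t[1],.022,94.9)])
t=cw(-.01,0,.2); print(t); t=cw(-.01,.095,.2); print(t)
```

```text
0.047922289647866635 63.83115291595459 [0.76860709 0.01844832 6.41916077]
now [ 0.4328 -0.1769  0.0191] yaw 79.98
(np.float64(0.43283886075445727), np.float64(-0.1768642304823086), 0.2, 94.9) turnz -2.60 dx 0.00 dy 0.00 dz -4.52
(np.float64(0.5867), np.float64(0.0171), np.float64(0.2), 94.9) turnz -0.00 dx -4.25 dy 4.50 dz -0.00
(np.float64(0.5866511547361409), np.float64(0.017093027630490226), 0.022, 94.9) turnz -0.00 dx 0.00 dy -0.00 dz 4.45
[0.57853655 0.11174583 0.2       ]
[0.57042194 0.20639863 0.2       ]
```

Request:
{"method": "arm_command", "body": {
  "increments": [
    [0,0,-0.8,0,0,0,-1],
    [0,0,-1,0,0,-1,-1],
    [0,0,-1,0,0,-1,-1],
    [0,0,-1,0,0,-0.6,-1],
    [0,0,-0.9,0,0,0,-1],
    [-0.8,0.9,0,0,0,0,-1],
    [-0.9,0.9,0,0,0,0,-1],
    [-0.9,0.9,0,0,0,0,-1],
    [-0.9,0.9,0,0,0,0,-1],
    [-0.75,0.9,0,0,0,0,-1],
    [0,0,0,0,0,0,-1],
    [0,0,0,0,0,0,-1]
  ]
}}

```text
t: 23.2
tool_pos: [0.5837, 0.0164, 0.2035]
ee_rot: [-0.002, -0.044, 0.999, -0.0]
force: [-0.1, -0.2, -2.9]
width: 0.0479
grasp_force: 63.8
```

Run:
```python
from h import *
s=arm.get_state(); print(s["width"],s["grasp_force"],s["force"])
t=cw(-.01,-.095,.2); go([(t[0],t[1],.024,94.9)])
```

```text
0.047885547845876716 63.81553888320923 [-0.14944341 -0.15726396 -2.85795845]
now [0.5837 0.0164 0.2035] yaw 95.0
(np.float64(0.5866511547361409), np.float64(0.017093027630490226), 0.024, 94.9) turnz 0.02 dx -0.08 dy 0.01 dz 4.49
```

Request:
{"method": "arm_command", "body": {
  "increments": [
    [-0.08,0,0.9,0,0,0,-1],
    [0,0,0.9,0,0,0,-1],
    [0,0,0.9,0,0,0,-1],
    [0,0,0.9,0,0,0,-1],
    [0,0,0.6,0,0,0,-1],
    [0,0,0.2,0,0,0,-1],
    [0,0,0,0,0,0,-1],
    [0,0,0,0,0,0,0.5],
    [0,0,0,0,0,0,0.5],
    [0,0,0,0,0,0,0.5],
    [0,0,-0.8,0,0,0,0.5],
    [0,0,-1,0,0,0,0.5]
  ]
}}

```text
t: 24.4
tool_pos: [0.586, 0.0158, 0.1007]
ee_rot: [-0.002, -0.043, 0.999, 0.0]
force: [0.7, 0.3, 0.6]
width: 0.0643
grasp_force: 0.0
```

Run:
```python
from h import *
snap("wrist","w9"); t=cw(-.01,-.095,0); print(t); near("w9",t[0],t[1],.08,.012,.04,0)
snap("top","top9"); rects("top9",KIT[:2])
near("top9",.6,-.18,.12,.025,.045)
go([(.581,-.193,.2,84)])
```

```text
[0.58665115 0.01709303 0.        ]
10444 [586.7  15. ] [110.5  51.5] ang 4.9 0.0251
brush 825 [ 583.5 -195.4] [ 34.4 129.9] ang -6.2 0.0357
elec 1090 [ 607.4 -341.6] [132.2  46.7] ang 15.7 0.0263
902 [ 589.4 -136.5] [153.  129.9] ang 84.3 0.036
now [0.5907 0.0157 0.1099] yaw 94.9
(0.581, -0.193, 0.2, 84) turnz 1.90 dx -0.30 dy -5.21 dz -2.25
```

The magnet lies in the case at (0.587,0.015). The brush was knocked to (0.583,-0.195). I go there now.

Request:
{"method": "arm_command", "body": {
  "increments": [
    [0,0,-0.9,0,0,1,1],
    [0,0,-0.9,0,0,0.9,1],
    [0,0,-0.4,0,0,0,1],
    [-0.1,-0.9,0,0,0,0,1],
    [-0.1,-0.9,0,0,0,0,1],
    [-0.1,-0.9,0,0,0,0,1],
    [0,-0.9,0,0,0,0,1],
    [0,-0.9,0,0,0,0,1],
    [0,-0.7,0,0,0,0,1],
    [0,0,0.9,0,0,0,1],
    [0,0,0.9,0,0,0,1],
    [0,0,0,0,0,0,1]
  ]
}}

```text
t: 25.7
tool_pos: [0.5742, -0.1916, 0.1102]
ee_rot: [-0.005, 0.052, 0.999, 0.002]
force: [-1.5, 0.2, -1.3]
width: 0.0854
grasp_force: 0.0
```

Run:
```python
from h import *
snap("wrist","w10"); near("w10",.5825,-.194,.08,.028,.042)
go([(.5825,-.194,.02,83.8)])
```

```text
9634 [ 581.4 -192.9] [ 34.1 128.1] ang -6.3 0.0349
now [ 0.5755 -0.1919  0.1138] yaw 84.09
(0.5825, -0.194, 0.02, 83.8) turnz 0.05 dx -0.18 dy -0.03 dz 2.35
```

Request:
{"method": "arm_command", "body": {
  "increments": [
    [-0.16,-0.04,0.8,0,0,0.05,1],
    [0,0,0.8,0,0,0,1],
    [0,0,0.5,0,0,0,1],
    [0,0,0.25,0,0,0,1],
    [0,0,0,0,0,0,-1],
    [0,0,0,0,0,0,-1],
    [0,0,0,0,0,0,-1],
    [0,0,0,0,0,0,-1],
    [0,0,0,0,0,0,-1],
    [0,0,0,0,0,0,-1]
  ]
}}

```text
t: 26.75
tool_pos: [0.5847, -0.1951, 0.0256]
ee_rot: [0.002, 0.055, 0.998, -0.001]
force: [0.9, 0.3, 6.4]
width: 0.0326
grasp_force: 62.5
```

Run:
```python
from h import *
s=arm.get_state(); print(s["width"],s["grasp_force"],s["force"])
p=s["tool_pos"]
t=cw(-.01,0,.2); go([(p[0],p[1],.2,94.9),(*t.round(4),94.9)])
```

```text
0.03260038519042536 62.49096393585205 [0.90056995 0.28945519 6.43719109]
now [ 0.5847 -0.1951  0.0256] yaw 83.71
(np.float64(0.5846689951425933), np.float64(-0.19512772345881418), 0.2, 94.9) turnz -1.95 dx 0.00 dy 0.00 dz -4.36
(np.float64(0.5785), np.float64(0.1117), np.float64(0.2), 94.9) turnz -0.00 dx -0.50 dy 7.66 dz -0.00
```

Request:
{"method": "arm_command", "body": {
  "increments": [
    [0,0,-0.9,0,0,0,-1],
    [0,0,-0.9,0,0,-1,-1],
    [0,0,-0.9,0,0,-0.95,-1],
    [0,0,-0.9,0,0,0,-1],
    [0,0,-0.75,0,0,0,-1],
    [0,0.9,0,0,0,0,-1],
    [-0.1,1,0,0,0,0,-1],
    [-0.1,1,0,0,0,0,-1],
    [-0.1,1,0,0,0,0,-1],
    [-0.1,1,0,0,0,0,-1],
    [-0.1,1,0,0,0,0,-1],
    [0,1,0,0,0,0,-1]
  ]
}}

```text
t: 27.95
tool_pos: [0.5796, 0.0836, 0.1969]
ee_rot: [-0.0, -0.043, 0.999, -0.0]
force: [-0.3, -0.3, -2.0]
width: 0.033
grasp_force: 61.5
```

Request:
{"method": "arm_command", "body": {
  "increments": [
    [0,0.76,0,0,0,0,-1],
    [0,0,0,0,0,0,-1],
    [0,0,0,0,0,0,-1]
  ]
}}

```text
t: 28.25
tool_pos: [0.577, 0.1127, 0.1969]
ee_rot: [-0.0, -0.043, 0.999, -0.0]
force: [0.6, -0.6, -1.5]
width: 0.0329
grasp_force: 61.5
```

Run:
```python
from h import *
s=arm.get_state(); print(s["width"],s["grasp_force"],s["force"])
t=cw(-.01,0,.2); go([(t[0],t[1],.031,94.9)])
```

```text
0.03288211080943044 61.48157715797424 [ 0.61897316 -0.60930561 -1.51110134]
now [0.577  0.1127 0.1969] yaw 94.97
(np.float64(0.578536547038091), np.float64(0.11174583076862633), 0.031, 94.9) turnz 0.01 dx -0.04 dy -0.03 dz 4.15
```

Request:
{"method": "arm_command", "body": {
  "increments": [
    [-0.04,-0.03,0.9,0,0,0,-1],
    [0,0,0.9,0,0,0,-1],
    [0,0,0.9,0,0,0,-1],
    [0,0,0.9,0,0,0,-1],
    [0,0,0.4,0,0,0,-1],
    [0,0,0.15,0,0,0,-1],
    [0,0,0,0,0,0,-1],
    [0,0,0,0,0,0,0.3],
    [0,0,0,0,0,0,0.3],
    [0,0,0,0,0,0,0.3],
    [0,0,-0.8,0,0,0,0.3],
    [0,0,-1,0,0,0,0.3]
  ]
}}

```text
t: 29.45
tool_pos: [0.5776, 0.1112, 0.102]
ee_rot: [-0.002, -0.043, 0.999, -0.0]
force: [0.3, -0.3, -0.2]
width: 0.0558
grasp_force: 0.0
```

Run:
```python
from h import *
snap("wrist","w11"); t=cw(-.01,0,0); print(t); near("w11",t[0],t[1],.07,.028,.05)
snap("top","top11"); rects("top11",KIT[1:2])
go([(.6075,-.3413,.2,105.5)])
```

```text
[0.57853655 0.11174583 0.        ]
11032 [577.  110.9] [128.6  34.2] ang 4.9 0.0389
elec 1077 [ 607.8 -341.3] [131.4  46. ] ang 15.0 0.0262
now [0.5823 0.1118 0.1112] yaw 94.9
(0.6075, -0.3413, 0.2, 105.5) turnz -1.85 dx 2.42 dy -11.08 dz -2.22
```

Request:
{"method": "arm_command", "body": {
  "increments": [
    [0,0,-0.9,0,0,0,1],
    [0,0,-0.9,0,0,-0.9,1],
    [0,0,-0.4,0,0,-0.95,1],
    [0.2,-0.9,0,0,0,0,1],
    [0.2,-1,0,0,0,0,1],
    [0.2,-1,0,0,0,0,1],
    [0.2,-1,0,0,0,0,1],
    [0.2,-1,0,0,0,0,1],
    [0.2,-1,0,0,0,0,1],
    [0.2,-1,0,0,0,0,1],
    [0.2,-1,0,0,0,0,1],
    [0.2,-1,0,0,0,0,1]
  ]
}}

```text
t: 30.75
tool_pos: [0.6047, -0.2528, 0.1917]
ee_rot: [0.001, -0.135, 0.991, -0.0]
force: [0.4, 1.4, 0.3]
width: 0.0852
grasp_force: 0.0
```

Request:
{"method": "arm_command", "body": {
  "increments": [
    [0.3,-1,0,0,0,0,1],
    [0.3,-1,0,0,0,0,1],
    [0,-0.2,0.9,0,0,0,1],
    [0,0,0.9,0,0,0,1],
    [0,0,0,0,0,0,1],
    [0,0,0,0,0,0,1]
  ]
}}

```text
t: 31.35
tool_pos: [0.6047, -0.3419, 0.119]
ee_rot: [-0.001, -0.135, 0.991, 0.0]
force: [0.3, 0.4, 0.3]
width: 0.0854
grasp_force: 0.0
```

Run:
```python
from h import *
snap("wrist","w12"); near("w12",.6075,-.3413,.085,.018,.034)
go([(.6075,-.3413,.017,105.2)])
```

```text
11518 [ 605.3 -339. ] [130.5  44.6] ang 15.1 0.0252
now [ 0.6056 -0.3422  0.1213] yaw 105.52
(0.6075, -0.3413, 0.017, 105.2) turnz 0.06 dx -0.05 dy 0.01 dz 2.61
```

Request:
{"method": "arm_command", "body": {
  "increments": [
    [-0.03,0.03,0.8,0,0,0.06,1],
    [0,0,0.8,0,0,0,1],
    [0,0,0.7,0,0,0,1],
    [0,0,0.3,0,0,0,1],
    [0,0,0,0,0,0,-1],
    [0,0,0,0,0,0,-1],
    [0,0,0,0,0,0,-1],
    [0,0,0,0,0,0,-1],
    [0,0,0,0,0,0,-1],
    [0,0,0,0,0,0,-1]
  ]
}}

```text
t: 32.4
tool_pos: [0.6074, -0.3417, 0.0189]
ee_rot: [0.002, -0.132, 0.991, -0.002]
force: [0.0, -0.4, 5.9]
width: 0.0425
grasp_force: 64.6
```

Run:
```python
from h import *
s=arm.get_state(); print(s["width"],s["grasp_force"],s["force"])
p=s["tool_pos"]
t=cw(-.01,.095,.2); go([(p[0],p[1],.2,94.9),(*t.round(4),94.9)])
```

```text
0.04249316418888136 64.59149479866028 [ 0.0104529  -0.36278575  5.90214337]
now [ 0.6074 -0.3417  0.0189] yaw 105.14
(np.float64(0.6073814815586651), np.float64(-0.3416882676412173), 0.2, 94.9) turnz 1.79 dx 0.00 dy 0.00 dz -4.53
(np.float64(0.5704), np.float64(0.2064), np.float64(0.2), 94.9) turnz -0.00 dx -0.25 dy 13.73 dz -0.00
```

Request:
{"method": "arm_command", "body": {
  "increments": [
    [0,0,-0.9,0,0,0,-1],
    [0,0,-0.9,0,0,0.9,-1],
    [0,0,-0.9,0,0,0.89,-1],
    [0,0,-0.9,0,0,0,-1],
    [0,0,-0.93,0,0,0,-1],
    [0,0.9,0,0,0,0,-1],
    [0,1,0,0,0,0,-1],
    [0,1,0,0,0,0,-1],
    [0,1,0,0,0,0,-1],
    [0,1,0,0,0,0,-1],
    [0,1,0,0,0,0,-1],
    [0,1,0,0,0,0,-1]
  ]
}}

```text
t: 33.6
tool_pos: [0.5819, -0.0643, 0.1971]
ee_rot: [0.001, -0.043, 0.999, -0.0]
force: [1.9, 0.2, -1.3]
width: 0.0426
grasp_force: 63.6
```

Request:
{"method": "arm_command", "body": {
  "increments": [
    [0,1,0,0,0,0,-1],
    [-0.05,1,0,0,0,0,-1],
    [-0.1,1,0,0,0,0,-1],
    [-0.1,1,0,0,0,0,-1],
    [0,1,0,0,0,0,-1],
    [0,1,0,0,0,0,-1],
    [0,0.8,0,0,0,0,-1],
    [0,0,0,0,0,0,-1],
    [0,0,0,0,0,0,-1]
  ]
}}

```text
t: 34.5
tool_pos: [0.5689, 0.2066, 0.1967]
ee_rot: [0.0, -0.043, 0.999, -0.0]
force: [-0.7, -0.8, -2.7]
width: 0.0424
grasp_force: 63.6
```

Run:
```python
from h import *
s=arm.get_state(); print(s["width"],s["grasp_force"],s["force"])
t=cw(-.01,.095,.2); go([(t[0],t[1],.024,94.9)])
```

```text
0.04240581555287433 63.60689163208008 [-0.68527273 -0.79430145 -2.67112242]
now [0.5689 0.2066 0.1967] yaw 94.98
(np.float64(0.570421939340041), np.float64(0.20639863390676244), 0.024, 94.9) turnz 0.01 dx -0.04 dy -0.01 dz 4.32
```

Request:
{"method": "arm_command", "body": {
  "increments": [
    [-0.04,0,0.9,0,0,0,-1],
    [0,0,0.9,0,0,0,-1],
    [0,0,0.9,0,0,0,-1],
    [0,0,0.9,0,0,0,-1],
    [0,0,0.5,0,0,0,-1],
    [0,0,0.2,0,0,0,-1],
    [0,0,0,0,0,0,-1],
    [0,0,0,0,0,0,0.4],
    [0,0,0,0,0,0,0.4],
    [0,0,0,0,0,0,0.4],
    [0,0,-0.8,0,0,0,0.4],
    [0,0,-1,0,0,0,0.4]
  ]
}}

```text
t: 35.7
tool_pos: [0.5694, 0.2057, 0.0949]
ee_rot: [-0.002, -0.043, 0.999, -0.001]
force: [0.1, 0.8, 1.0]
width: 0.0601
grasp_force: 0.0
```

Request:
{"method": "arm_command", "body": {
  "increments": [
    [0,0,-1,0,0,0,0.4],
    [0,0,-1,0,0,0,-0.3],
    [0,0,-1,0,0,0,-0.3],
    [0,0,-1,0,0,0,-0.3],
    [0,0,-1,0,0,1,-0.3],
    [0,0,-1,0,0,1,-0.3],
    [0,0,-0.5,0,0,1,-0.3],
    [0,0,0,0,0,1,-0.3],
    [0,0,0,0,0,0,-0.3]
  ]
}}

```text
t: 36.6
tool_pos: [0.5709, 0.2062, 0.358]
ee_rot: [0.001, 0.157, 0.988, 0.001]
force: [1.0, 0.4, 0.1]
width: 0.0298
grasp_force: 0.0
```

Run:
```python
from h import *
snap("top","top13"); snap("wrist","w13"); a=cv2.imread("pics/top13.png")[130:400,60:540]; b=cv2.resize(cv2.imread("pics/w13.png"),(400,300))
o=np.zeros((575,480,3),np.uint8); o[:270]=a; o[275:,:400]=b; cv2.imwrite("pics/v13.png",o)
h=cw(.1-.0062,0,.36); go([(*h.round(4),4.9)])
```

```text
now [0.5707 0.2062 0.3559] yaw 72.11
(np.float64(0.682), np.float64(0.1206), np.float64(0.36), 4.9) turnz 11.73 dx -2.37 dy 2.59 dz -0.10
```

View pics/v13.png

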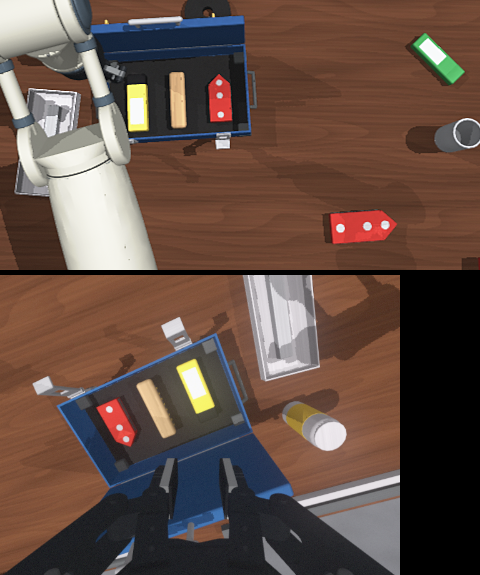

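All three items lie in the case (crop: yellow (137,107), brush (178,100), magnet (220,98)) and both hasps still lean forward. Next I shut the lid.

Request:
{"method": "arm_command", "body": {
  "increments": [
    [0,0,-0.1,0,0,1,-0.3],
    [0,0,0,0,0,1,-0.3],
    [0,0,0,0,0,1,-0.3],
    [0,0,0,0,0,1,-0.3],
    [0,0,0,0,0,1,-0.3],
    [0,0,0,0,0,1,-0.3],
    [0,0,0,0,0,1,-0.3],
    [0,0,0,0,0,1,-0.3],
    [0,0,0,0,0,1,-0.3],
    [0,0,0,0,0,1,-0.3],
    [0,0,0,0,0,1,-0.3],
    [0,0,0,0,0,0.73,-0.3]
  ]
}}

```text
t: 37.9
tool_pos: [0.5705, 0.2061, 0.3592]
ee_rot: [-0.0, 0.678, 0.735, -0.001]
force: [0.2, -0.0, -0.2]
width: 0.0297
grasp_force: 0.0
```

Request:
{"method": "arm_command", "body": {
  "increments": [
    [-0.7,0.8,0,0,0,0,-0.3],
    [-0.8,0.9,0,0,0,0,-0.3],
    [-0.8,0.8,0,0,0,0,-0.3],
    [-0.07,0.09,0,0,0,0,-0.3],
    [0,0,0,0,0,0,-0.3],
    [0,0,0,0,0,0,-0.3]
  ]
}}

```text
t: 38.5
tool_pos: [0.6813, 0.121, 0.3603]
ee_rot: [-0.0, 0.677, 0.736, -0.0]
force: [-0.3, -0.4, 0.1]
width: 0.0298
grasp_force: 0.0
```

Run:
```python
from h import *
snap("wrist","w14"); P,im=cloud("w14"); q=(P[...,:2]-C)@np.array([[np.cos(CY),-np.sin(CY)],[np.sin(CY),np.cos(CY)]])
m=(P[...,2]>.305)&(P[...,2]<.33)&(q[...,0]<.15)&(q[...,0]>.05); print(m.sum(),np.nanmean(q[m],0),np.percentile(q[m][:,0],[2,50,98]) if m.any() else 0, P[m][:,2].max() if m.any() else 0)
h=cw(.1-.0062,0,.307); go([(*h.round(4),4.9)])
a=np.arange(1.5,-.01,-.125);v=np.c_[-235*np.cos(a)+9*np.sin(a),235*np.sin(a)+9*np.cos(a)];d=np.diff(v,axis=0)/40
print(np.c_[d[:,0],-d[:,1]].round(2).tolist())
cv2.imwrite("pics/w14c.png",cv2.resize(cv2.imread("pics/w14.png"),(480,360)))
```

```text
3219 [0.09294373 0.00748832] [0.08771478 0.09310197 0.09823804] 0.3167308427950438
now [0.6809 0.1213 0.3612] yaw 4.88
(np.float64(0.682), np.float64(0.1206), np.float64(0.307), 4.9) turnz -0.00 dx -0.02 dy 0.02 dz 1.36
[[-0.73, 0.07], [-0.72, 0.16], [-0.69, 0.25], [-0.65, 0.33], [-0.61, 0.41], [-0.55, 0.48], [-0.49, 0.55], [-0.42, 0.61], [-0.34, 0.65], [-0.25, 0.69], [-0.16, 0.72], [-0.07, 0.73]]
```

View pics/w14c.png

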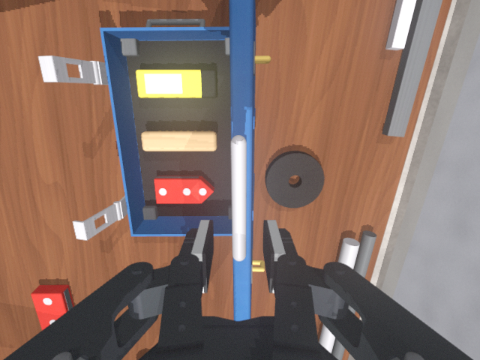

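The bar at (238,200) lies between the fingers (203..272), and the case interior is in order. I pinch the bar and close.

Request:
{"method": "arm_command", "body": {
  "increments": [
    [0,0,0.7,0,0,0,-0.3],
    [0,0,0.5,0,0,0,-0.3],
    [0,0,0.2,0,0,0,-0.3],
    [0,0,0,0,0,0,-1],
    [0,0,0,0,0,0,-1],
    [0,0,0,0,0,0,-1],
    [0,0,0,0,0,0,-1]
  ],
  "squeeze": 50
}}

```text
t: 39.25
tool_pos: [0.6813, 0.1211, 0.3052]
ee_rot: [-0.0, 0.677, 0.736, 0.0]
force: [-3.8, 2.7, -1.6]
width: 0.0089
grasp_force: 48.8
```

Request:
{"method": "arm_command", "body": {
  "increments": [
    [0,-0.73,0.07,0,0,0,-1],
    [0,-0.72,0.16,0,0,0,-1],
    [0,-0.69,0.25,0,0,0,-1],
    [0,-0.65,0.33,0,0,0,-1],
    [0,-0.61,0.41,0,0,0,-1],
    [0,-0.55,0.48,0,0,0,-1],
    [0,0,0,0,0,0,-1],
    [0,0,0,0,0,0,-1]
  ]
}}

```text
t: 40.05
tool_pos: [0.5226, 0.1066, 0.2376]
ee_rot: [-0.0, 0.677, 0.736, -0.001]
force: [-9.0, -1.9, 2.0]
width: 0.009
grasp_force: 50.4
```

```bash
python3 -c "
from h import *
lid();h=cw(-.135,0,.076);go([(*h.round(4),4.9)])"
```

```text
rel [-0.1662  0.1706] R 0.2381 ang 0.7603495589451377 w 0.008950319810295303 f 50.41198432445526
now [0.5226 0.1066 0.2376] yaw 4.74
(np.float64(0.454), np.float64(0.1011), np.float64(0.076), 4.9) turnz -0.03 dx 0.01 dy -1.72 dz 4.04
```

Request:
{"method": "arm_command", "body": {
  "increments": [
    [0,-0.49,0.55,0,0,0,-1],
    [0,-0.42,0.61,0,0,0,-1],
    [0,-0.34,0.65,0,0,0,-1],
    [0,-0.25,0.69,0,0,0,-1],
    [0,-0.16,0.72,0,0,0,-1],
    [0,-0.07,0.73,0,0,0,-1],
    [0,0,0.15,0,0,0,-1],
    [0,0,0,0,0,0,-1],
    [0,0,0,0,0,0,-1]
  ]
}}

```text
t: 40.95
tool_pos: [0.4548, 0.1006, 0.0745]
ee_rot: [0.0, 0.677, 0.736, -0.001]
force: [-11.5, -3.2, 8.3]
width: 0.0089
grasp_force: 59.8
```

```bash
python3 -c "
from h import *
lid()"
```

```text
rel [-0.2342  0.0075] R 0.2344 ang -0.006175565092688323 w 0.008864891520093753 f 59.80583667755127
```

Request:
{"method": "arm_command", "body": {
  "increments": [
    [0,0,0,0,0,0,-0.4],
    [0,0,0,0,0,0,-0.4],
    [0,0,0,0,0,0,-0.4],
    [0,0,-0.8,0,0,0,-0.4],
    [0,0,-1,0,0,0,-0.4],
    [0,0,-1,0,0,0,-0.4],
    [0,0,-1,0,0,0,0],
    [0,0,0,0,0,-1,1],
    [0,0,0,0,0,-1,1],
    [0,0,0,0,0,-1,1],
    [0,0,0,0,0,-1,1],
    [0,0,0,0,0,-1,1]
  ]
}}

```text
t: 42.15
tool_pos: [0.4557, 0.1015, 0.2246]
ee_rot: [0.0, 0.472, 0.881, 0.0]
force: [0.2, -0.0, -0.0]
width: 0.0854
grasp_force: 0.0
```

Request:
{"method": "arm_command", "body": {
  "increments": [
    [0,0,0,0,0,-1,1],
    [0,0,0,0,0,-1,1],
    [0,0,0,0,0,-1,1],
    [0,0,0,0,0,-1,1],
    [0,0,0,0,0,-1,1],
    [0,0,0,0,0,-1,1],
    [0,0,0,0,0,-1,1],
    [0,0,0,0,0,-1,1],
    [0,0,0,0,0,-1,1],
    [0,0,0,0,0,-1,1],
    [0,0,0,0,0,-0.7,1],
    [0,0,0,0,0,0,1]
  ]
}}

```text
t: 43.35
tool_pos: [0.4557, 0.1015, 0.2245]
ee_rot: [0.0, -0.041, 0.999, -0.0]
force: [0.3, -0.7, 0.1]
width: 0.0855
grasp_force: 0.0
```

Run:
```python
from h import *
snap("top","top15"); P,im=cloud("top15"); z=P[...,2]; Rm=np.array([[np.cos(CY),-np.sin(CY)],[np.sin(CY),np.cos(CY)]]); q=(P[...,:2]-C)@Rm
H=cv2.cvtColor(im,cv2.COLOR_RGB2HSV); m=(H[...,0]>100)&(H[...,0]<125)&(abs(q[...,0])<.095)&(abs(q[...,1])<.16)&(z>.08)&(z<.3)
A=np.c_[q[m][:,0],np.ones(m.sum())]; print("lid slope",np.linalg.lstsq(A,z[m],rcond=None)[0])
for n,y in [("L",.105),("R",-.105)]:
    m=(z>.1)&(z<.175)&(abs(q[...,1]-y)<.016)&(q[...,0]>-.19)&(q[...,0]<-.095)
    print(n,m.sum(), "lip x range",np.percentile(q[m][:,0],[2,98]).round(4),"z",np.percentile(z[m],[2,98]).round(4)) if m.sum() else print(n,0)
go([(.4427,.2066,.23,94.9),(.4427,.2066,.165,94.9)])
```

```text
lid slope [-0.0008196   0.09317644]
L 0
R 192 lip x range [-0.1371 -0.103 ] z [0.1005 0.1671]
now [0.4556 0.1015 0.2245] yaw 94.62
(0.4427, 0.2066, 0.23, 94.9) turnz -0.05 dx 0.10 dy 2.65 dz -0.14
(0.4427, 0.2066, 0.165, 94.9) turnz -0.00 dx 0.00 dy 0.00 dz 1.62
```

Request:
{"method": "arm_command", "body": {
  "increments": [
    [0,0.8,0,0,0,-0.05,1],
    [0,0.9,0,0,0,0,1],
    [0.1,0.9,0,0,0,0,1],
    [0,0.05,0,0,0,0,1],
    [0,0,0,0,0,0,1]
  ],
  "squeeze": 30
}}

```text
t: 43.9
tool_pos: [0.4422, 0.2073, 0.2242]
ee_rot: [-0.0, -0.044, 0.999, -0.0]
force: [-0.3, 0.0, -0.1]
width: 0.0852
grasp_force: 0.0
```

Run:
```python
from h import *
snap("wrist","w16"); P,im=cloud("w16"); z=P[...,2]; Rm=np.array([[np.cos(CY),-np.sin(CY)],[np.sin(CY),np.cos(CY)]]); q=(P[...,:2]-C)@Rm
m=(z>.12)&(z<.18)&(abs(q[...,1]-.105)<.025)&(q[...,0]>-.19)&(q[...,0]<-.095)
print(m.sum(),np.percentile(q[m],[2,50,98],axis=0).round(4).tolist(),np.percentile(z[m],[2,50,98]).round(4))
go([(.4427,.2066,.162,94.9)]); cv2.imwrite("pics/w16c.png",cv2.resize(cv2.imread("pics/w16.png"),(480,360)))
```

```text
1410 [[-0.136, 0.093], [-0.1277, 0.1062], [-0.1183, 0.1198]] [0.1596 0.1635 0.1657]
now [0.4424 0.2065 0.2243] yaw 94.97
(0.4427, 0.2066, 0.162, 94.9) turnz 0.01 dx -0.01 dy 0.00 dz 1.56
```

View pics/w16c.png

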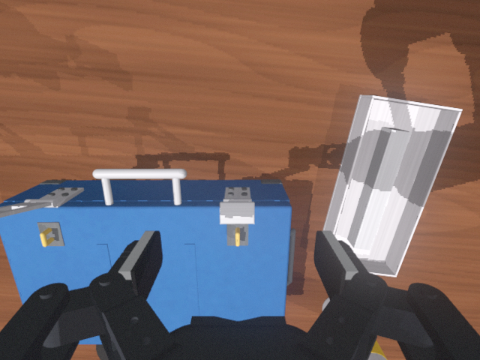

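Wrist view: the left lip is at (237,212), leaning at about 1.75 rad. I pinch it and fold it back.

Request:
{"method": "arm_command", "body": {
  "increments": [
    [-0.28,0,0.6,0,0,0,1],
    [0,0,0.6,0,0,0,1],
    [0,0,0.33,0,0,0,1],
    [0,0,0,0,0,0,1],
    [0,0,0,0,0,0,-1],
    [0,0,0,0,0,0,-1],
    [0,0,0,0,0,0,-1],
    [0,0,0,0,0,0,-1],
    [0,0,0,0,0,0,-1],
    [0,0,0,0,0,0,-1]
  ]
}}

```text
t: 44.95
tool_pos: [0.4538, 0.2077, 0.1642]
ee_rot: [0.001, -0.044, 0.999, 0.0]
force: [-1.4, -2.1, 5.0]
width: 0.0265
grasp_force: 29.9
```

Request:
{"method": "arm_command", "body": {
  "increments": [
    [-0.43,0,-0.07,0,0,0,-1],
    [-0.43,0,0.04,0,0,0,-1],
    [-0.41,0,0.14,0,0,0,-1],
    [-0.36,0,0.24,0,0,0,-1],
    [-0.29,0,0.32,0,0,0,-1],
    [-0.21,0,0.38,0,0,0,-1],
    [-0.1,0,0.42,0,0,0,-1],
    [0,0,0,0,0,0,-1],
    [0,0,0,0,0,0,-1]
  ]
}}

```text
t: 45.85
tool_pos: [0.5459, 0.216, 0.106]
ee_rot: [0.005, -0.043, 0.999, 0.001]
force: [10.5, 0.5, 2.2]
width: 0.027
grasp_force: 38.8
```

Request:
{"method": "arm_command", "body": {
  "increments": [
    [0,0,0,0,0,0,1],
    [0,0,0,0,0,0,1],
    [0,0,0,0,0,0,1],
    [0,0,-0.8,0,0,0,1],
    [0,0,-1,0,0,0,1],
    [0,0,0,0,0,0,1],
    [0,0,0,0,0,0,1]
  ]
}}

```text
t: 46.55
tool_pos: [0.5427, 0.2158, 0.1775]
ee_rot: [0.001, -0.044, 0.999, 0.0]
force: [0.4, 0.7, -1.4]
width: 0.0853
grasp_force: 0.0
```

```bash
cat >> h.py <<'E'
def hasp(fn,y):
    P,im=cloud(fn); z=P[...,2]; Rm=np.array([[np.cos(CY),-np.sin(CY)],[np.sin(CY),np.cos(CY)]]); q=(P[...,:2]-C)@Rm
    s=(abs(q[...,1]-y)<.012)&(abs(q[...,1]-y)>.008)
    for x in np.arange(-.1,-.02,.01):
        m=s&(abs(q[...,0]-x)<.004); print(round(x,3),np.nanmedian(z[m]).round(4) if m.sum() else None,end=" | ")
    m=(z>.1055)&(z<.18)&(abs(q[...,1]-y)<.02)&(q[...,0]>-.19)&(q[...,0]<-.02); print("\nhigh",m.sum(),np.percentile(q[m],[2,50,98],axis=0).round(4).tolist(),z[m].max() if m.any() else 0)
E
python3 - <<'E'
from h import *
snap("wrist","w17"); hasp("w17",.105)
go([(*cw(-.126,-.105,.23).round(4),94.9)])
E
```

```text
-0.1 0.0984 | -0.09 0.0999 | -0.08 0.1016 | -0.07 0.1031 | -0.06 0.106 | -0.05 0.25 | -0.04 0.1195 | -0.03 0.0925 | 
high 1875 [[-0.0722, 0.0934], [-0.0467, 0.1067], [-0.0406, 0.1201]] 0.12502142687256002
now [0.5421 0.2156 0.1758] yaw 95.01
(np.float64(0.4719), np.float64(-0.0028), np.float64(0.23), 94.9) turnz 0.02 dx 2.21 dy -5.29 dz -1.35
```

The left hasp is still about 0.15 rad up. I press the lip down with closed fingertips.

Request:
{"method": "arm_command", "body": {
  "increments": [
    [0,0,0,0,0,0,-1],
    [0,0,0,0,0,0,-1],
    [0,0,0,0,0,0,-1],
    [0,0,0,0,0,0,-1],
    [0,0,0.5,0,0,0,-1],
    [0,0,0.4,0,0,0,-1],
    [0,0,0.2,0,0,0,-1],
    [0,0,0.2,0,0,0,-1],
    [0,0,0.12,0,0,0,-1],
    [0,0,0,0,0,0,-1],
    [0,0,0,0,0,0,-1]
  ]
}}

```text
t: 47.7
tool_pos: [0.5426, 0.2156, 0.1204]
ee_rot: [0.001, -0.044, 0.999, 0.0]
force: [-1.6, -0.3, 4.1]
width: 0.0003
grasp_force: 1.8
```

Request:
{"method": "arm_command", "body": {
  "increments": [
    [0,0,0.1,0,0,0,-1],
    [0,0,0.05,0,0,0,-1],
    [0,0,0,0,0,0,-1]
  ]
}}

```text
t: 48.0
tool_pos: [0.5429, 0.2157, 0.1195]
ee_rot: [0.002, -0.044, 0.999, 0.001]
force: [-9.9, -2.7, 24.3]
width: -0.0
grasp_force: 11.8
```

Request:
{"method": "arm_command", "body": {
  "increments": [
    [0,0,-0.8,0,0,0,-1],
    [0,0,-1,0,0,0,1],
    [0,0,-1,0,0,0,1],
    [0,0,0,0,0,0,1],
    [0,0,0,0,0,0,1]
  ]
}}

```text
t: 48.5
tool_pos: [0.5429, 0.2157, 0.2269]
ee_rot: [0.001, -0.044, 0.999, 0.0]
force: [-0.1, -0.5, -0.9]
width: 0.0578
grasp_force: 0.0
```

Run:
```python
from h import *
snap("wrist","w18"); hasp("w18",.105)
go([(*cw(-.126,-.105,.23).round(4),94.9)])
```

```text
-0.1 0.097 | -0.09 0.0969 | -0.08 0.0968 | -0.07 0.0966 | -0.06 0.3111 | -0.05 0.2993 | -0.04 0.1063 | -0.03 0.0923 | 
high 379 [[-0.0752, 0.094], [-0.04, 0.1066], [-0.0367, 0.1199]] 0.11331494449026891
now [0.5423 0.2155 0.2249] yaw 95.0
(np.float64(0.4719), np.float64(-0.0028), np.float64(0.23), 94.9) turnz 0.02 dx 2.22 dy -5.29 dz -0.13
```

The left hasp is flat (lip top at 0.113). Now the right one.

Request:
{"method": "arm_command", "body": {
  "increments": [
    [0.3,-0.8,-0.1,0,0,0,1],
    [0.4,-0.9,0,0,0,0,1],
    [0.4,-0.9,0,0,0,0,1],
    [0.4,-0.9,0,0,0,0,1],
    [0.4,-0.9,0,0,0,0,1],
    [0.32,-0.89,0,0,0,0,1],
    [0,0,0,0,0,0,1],
    [0,0,0,0,0,0,1]
  ]
}}

```text
t: 49.35
tool_pos: [0.4718, -0.0035, 0.2279]
ee_rot: [-0.001, -0.043, 0.999, 0.0]
force: [0.2, 0.4, -0.2]
width: 0.0851
grasp_force: 0.0
```

Run:
```python
from h import *
snap("wrist","w19"); hasp("w19",-.105)
go([(*cw(-.126,-.105,.163).round(4),94.9)])
```

```text
-0.1 0.0094 | -0.09 0.0921 | -0.08 0.0927 | -0.07 0.0929 | -0.06 0.093 | -0.05 0.0923 | -0.04 0.0922 | -0.03 0.0921 | 
high 1456 [[-0.139, -0.117], [-0.1303, -0.1033], [-0.0664, -0.0902]] 0.16537342096517363
now [ 0.4721 -0.0027  0.2281] yaw 94.97
(np.float64(0.4719), np.float64(-0.0028), np.float64(0.163), 94.9) turnz 0.01 dx 0.00 dy -0.00 dz 1.63
```

Request:
{"method": "arm_command", "body": {
  "increments": [
    [0.05,0.03,0.6,0,0,0,1],
    [0,0,0.6,0,0,0,1],
    [0,0,0.43,0,0,0,1],
    [0,0,0,0,0,0,1],
    [0,0,0,0,0,0,-1],
    [0,0,0,0,0,0,-1],
    [0,0,0,0,0,0,-1],
    [0,0,0,0,0,0,-1],
    [0,0,0,0,0,0,-1],
    [0,0,0,0,0,0,-1]
  ]
}}

```text
t: 50.4
tool_pos: [0.4705, -0.0018, 0.1654]
ee_rot: [0.001, -0.044, 0.999, 0.0]
force: [-1.4, 1.5, 5.9]
width: 0.0264
grasp_force: 29.8
```

Request:
{"method": "arm_command", "body": {
  "increments": [
    [-0.43,0,-0.07,0,0,0,-1],
    [-0.43,0,0.04,0,0,0,-1],
    [-0.41,0,0.14,0,0,0,-1],
    [-0.36,0,0.24,0,0,0,-1],
    [-0.29,0,0.32,0,0,0,-1],
    [-0.21,0,0.38,0,0,0,-1],
    [-0.1,0,0.42,0,0,0,-1],
    [0,0,0,0,0,0,-1],
    [0,0,0,0,0,0,-1]
  ]
}}

```text
t: 51.3
tool_pos: [0.5636, 0.0066, 0.1084]
ee_rot: [0.006, -0.044, 0.999, 0.001]
force: [13.7, 4.5, 4.3]
width: 0.0266
grasp_force: 44.1
```

Request:
{"method": "arm_command", "body": {
  "increments": [
    [0,0,0,0,0,0,1],
    [0,0,0,0,0,0,1],
    [0,0,0,0,0,0,1],
    [0,0,-0.8,0,0,0,1],
    [0,0,-1,0,0,0,-1],
    [0,0,0,0,0,0,-1],
    [0,0,0,0,0,0,-1],
    [0,0,0,0,0,0,-1]
  ]
}}

```text
t: 52.1
tool_pos: [0.5584, 0.0057, 0.176]
ee_rot: [-0.001, -0.043, 0.999, 0.0]
force: [-0.3, -0.4, -0.4]
width: 0.0275
grasp_force: 0.0
```

Run:
```python
from h import *
snap("wrist","w20"); hasp("w20",-.105)
go([(*cw(-.0375,-.104,.118).round(4),94.9)])
```

```text
-0.1 0.0984 | -0.09 0.1005 | -0.08 0.1026 | -0.07 0.1046 | -0.06 0.2538 | -0.05 0.2462 | -0.04 0.1216 | -0.03 None | 
high 2781 [[-0.0707, -0.1217], [-0.049, -0.1035], [-0.034, -0.0876]] 0.17999989977227296
now [0.5583 0.0057 0.1756] yaw 94.99
(np.float64(0.56), np.float64(0.0058), np.float64(0.118), 94.9) turnz 0.02 dx -0.04 dy -0.00 dz 1.44
```

Request:
{"method": "arm_command", "body": {
  "increments": [
    [-0.04,0,0,0,0,0,-1],
    [0,0,0,0,0,0,-1],
    [0,0,0.5,0,0,0,-1],
    [0,0,0.4,0,0,0,-1],
    [0,0,0.2,0,0,0,-1],
    [0,0,0.2,0,0,0,-1],
    [0,0,0.15,0,0,0,-1],
    [0,0,0.06,0,0,0,-1],
    [0,0,0.05,0,0,0,-1],
    [0,0,0,0,0,0,-1],
    [0,0,0,0,0,0,-1]
  ]
}}

```text
t: 53.25
tool_pos: [0.561, 0.0059, 0.1198]
ee_rot: [0.002, -0.044, 0.999, -0.0]
force: [-8.7, 0.5, 17.4]
width: 0.0002
grasp_force: 8.9
```

Request:
{"method": "arm_command", "body": {
  "increments": [
    [0,0,-0.8,0,0,0,-1],
    [0,0,-1,0,0,0,1],
    [0,0,-1,0,0,0,1],
    [0,0,-1,0,0,0,1],
    [0,0,0,0,0,0,1],
    [0,0,0,0,0,0,1]
  ]
}}

```text
t: 53.85
tool_pos: [0.5611, 0.0059, 0.2685]
ee_rot: [0.002, -0.044, 0.999, -0.0]
force: [-0.0, -0.1, -0.6]
width: 0.0721
grasp_force: 0.0
```

Run:
```python
from h import *
snap("wrist","w21"); hasp("w21",-.105); hasp("w21",.105); snap("scene","sc21"); snap("top","top21")
a=cv2.resize(cv2.imread("pics/sc21.png")[100:340,240:540],(500,400)); b=cv2.resize(cv2.imread("pics/w21.png"),(300,225))
o=np.zeros((400,800,3),np.uint8);o[:,:500]=a;o[:225,500:]=b;cv2.imwrite("pics/v21.png",o); print(arm.get_state()["t"])
```

```text
-0.1 0.0971 | -0.09 0.0968 | -0.08 0.0967 | -0.07 0.0966 | -0.06 0.3528 | -0.05 0.3413 | -0.04 0.1018 | -0.03 0.0922 | 
high 290 [[-0.0736, -0.1162], [-0.0388, -0.1034], [-0.0353, -0.0904]] 0.11347605145651618
-0.1 0.0966 | -0.09 0.0967 | -0.08 0.0966 | -0.07 0.0969 | -0.06 0.0965 | -0.05 0.0965 | -0.04 0.1019 | -0.03 0.0919 | 
high 284 [[-0.0742, 0.0926], [-0.0398, 0.1057], [-0.0367, 0.1194]] 0.11298254134648755
54.0
```

View pics/v21.png

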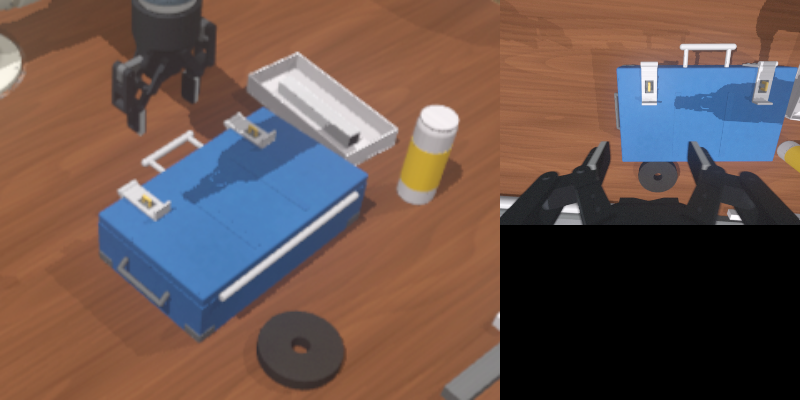

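The lid is shut, both hasps lie flat over their staples at (145,200) and (250,130), the tube is in the tray, and the robot is clear.

```bash
python3 -c "
from h import *
print(arm.job_done())"
```

```text
the job is handed in; nothing more can be done
None
```

I handed the job in at about 54 s of the 210 s allowed: the offcut is flat in the tray, the magnetic square, wire brush and electrode box are in the case (no grinder was there), and the lid is shut with both hasps flat over their staples; the hand-in returned no verdict.

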